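# Load the tray dryer and switch it back on

### The job

The bench dryer has been left running with only its cover on. Switch it off at the toggle, lay the cover on the rubber mat, and stack all the washed trays on the dryer base in any order, every corner pin fully home in the socket beneath; then fit the cover on the top tray in the same way and, last of all, switch the dryer on again. Never have it on while its cover is away, and leave the bowl, jar and pot alone.

Things in the scene. Friction and masses are not known exactly. Their poses are not given: they have to be found in the camera images.
- tray1_grip (a point): one of four like aluminium drying trays (2 to 4 present), 140 (x) by 104 mm (y), about 0.35 kg, the same turned half round. Point: centre of its carrying bar, 29 mm above the tray's underside, 41 mm above the table when standing on its pins. The bar runs along x: 100 long, 16 wide (y), 14 mm high; grip it across y from above.
- tray2_grip (a point): tray like tray1 (more of the same): block ends, 20 mm thick in x and 104 mm in y, rise 40 mm above the underside, 4 mm above the bar's top. At each corner (x = +-60, y = +-40 mm) a socket 13 mm square, 16 mm deep, open at the top; below it a pin, 10 mm thick with a round tip, stands 12 mm out of the underside.
- tray3_grip (a point): tray like tray1 (more of the same): its floor is 4 mm thick and lies 18 mm below the bar; the long sides have only a lip, its top 10 mm above the underside. Stacked, each tray stands 40 mm above the one below, with up to 1.5 mm of play in the sockets.
- tray4_grip (a point): tray like tray1; any of the trays may be absent.
- cover_grip (a point): steel cover plate, 140 (x) by 104 (y) by 8 mm, about 0.45 kg, with corner pins like a tray's. Point: centre of its grip bar, 35 mm above the plate's underside (47 mm above what its pin tips stand on). Bar along x, 100 long, 16 wide (y), 14 mm high, 20 mm clear of the plate; grip it across y from above. At the start it sits on the dryer base.
- dryer: fixed steel dryer base; origin at the centre of its underside, on the table. Housing 190 (x) by 140 (y), 34 mm high, with a round fan grille and two socket blocks like a tray's ends, tops 50 mm above the table, sockets as in a tray. A tray or cover home on it has its underside 50 mm above the table and its x along the base's x (either way round).
- mat: black rubber mat, fixed to the table, 130 (x) by 170 (y) by 1.5 mm, where the cover is laid; origin at its centre.
- isolator: fixed grey switch box of the dryer, 130 (x) by 90 (y) by 55 mm high; origin at the centre of its underside. The toggle stands on top, hinged about an axis along the box's y, 58 mm above the origin.
- toggle (a joint): toggle: 0 = OFF, leaning 0.6 rad from upright to the box's -x; 1.2 = ON, leaning 0.6 rad to its +x. A T: flat stem, black round crossbar 18 mm thick, 64 mm long (along the box's y), centred 75 mm from the hinge. Past the middle it falls by its own weight to that end; about 1 N on the bar moves it, so closed fingers can push it over.
- bowl: bystander: terracotta bowl, 150 mm across, 60 mm high; origin at the centre of its underside.
- jar: bystander: dark stoneware jar, 84 mm across, 123 mm high; origin at the centre of its underside.
- pot: bystander: small white plastic pot with a lid, 54 mm across, 100 mm high; origin at the centre of its underside.
Things that resemble listed ones, but are neither listed nor needed, are in the scene too. What is shaped like the part that bears cover_grip but blue or pink is not meant.

How it is judged:
On the way, in this order (a step that is already met when the one before it is completed fails the run):
1. the dryer is switched off (value of joint toggle below 0.15 rad), for 0.2 s.
2. the cover lies on the mat, with the dryer off (value of joint toggle below 0.15 rad and horizontal distance between cover_grip and mat below 0.06 m and height (world z) of cover_grip below 0.055 m and contact force between cover and the fingers below 0.1 N), for 0.2 s.
3. all trays are stacked home on the dryer base, with the dryer off (value of joint toggle below 0.15 rad and x of tray1_grip in the frame of dryer between -0.01 and 0.01 m and y of tray1_grip in the frame of dryer between -0.01 and 0.01 m and angle between each of tray1_grip, tray2_grip, tray3_grip, tray4_grip's own z axis and vertical below 0.05 rad and angle between the x axis of each of tray1_grip, tray2_grip, tray3_grip, tray4_grip and the x axis of dryer, either way round below 0.08 rad and (z of tray1_grip in the frame of dryer between 0.074 and 0.084 m or z of tray1_grip in the frame of dryer between 0.114 and 0.124 m or z of tray1_grip in the frame of dryer between 0.154 and 0.164 m or z of tray1_grip in the frame of dryer between 0.194 and 0.204 m) and x of tray2_grip in the frame of dryer between -0.01 and 0.01 m and y of tray2_grip in the frame of dryer between -0.01 and 0.01 m and (z of tray2_grip in the frame of dryer between 0.074 and 0.084 m or z of tray2_grip in the frame of dryer between 0.114 and 0.124 m or z of tray2_grip in the frame of dryer between 0.154 and 0.164 m or z of tray2_grip in the frame of dryer between 0.194 and 0.204 m) and x of tray3_grip in the frame of dryer between -0.01 and 0.01 m and y of tray3_grip in the frame of dryer between -0.01 and 0.01 m and (z of tray3_grip in the frame of dryer between 0.074 and 0.084 m or z of tray3_grip in the frame of dryer between 0.114 and 0.124 m or z of tray3_grip in the frame of dryer between 0.154 and 0.164 m or z of tray3_grip in the frame of dryer between 0.194 and 0.204 m) and x of tray4_grip in the frame of dryer between -0.01 and 0.01 m and y of tray4_grip in the frame of dryer between -0.01 and 0.01 m and (z of tray4_grip in the frame of dryer between 0.074 and 0.084 m or z of tray4_grip in the frame of dryer between 0.114 and 0.124 m or z of tray4_grip in the frame of dryer between 0.154 and 0.164 m or z of tray4_grip in the frame of dryer between 0.194 and 0.204 m)), for 0.2 s.
4. the cover is home on the top tray, with the dryer still off (all of step 3 and x of cover_grip in the frame of dryer between -0.01 and 0.01 m and y of cover_grip in the frame of dryer between -0.01 and 0.01 m and angle between cover_grip's own z axis and vertical below 0.05 rad and angle between the x axis of cover_grip and the x axis of dryer, either way round below 0.08 rad and (z of cover_grip in the frame of dryer between 0.16 and 0.17 m or z of cover_grip in the frame of dryer between 0.2 and 0.21 m or z of cover_grip in the frame of dryer between 0.24 and 0.25 m) and z of cover_grip in the frame of tray1_grip above 0.03 m and z of cover_grip in the frame of tray2_grip above 0.03 m and z of cover_grip in the frame of tray3_grip above 0.03 m and z of cover_grip in the frame of tray4_grip above 0.03 m), for 0.2 s.
At the end, for the whole second after the job is handed in: All trays present and, on top, the cover are home on the dryer base: heights within 5 mm of their levels, within 10 mm of the base centre in x and in y, level within 0.05 rad, turned within 0.08 rad of the base (either way round); toggle ON (above 1.05 rad) (value of joint toggle above 1.05 rad and x of tray1_grip in the frame of dryer between -0.01 and 0.01 m and y of tray1_grip in the frame of dryer between -0.01 and 0.01 m and angle between each of tray1_grip, tray2_grip, tray3_grip, tray4_grip, cover_grip's own z axis and vertical below 0.05 rad and angle between the x axis of each of tray1_grip, tray2_grip, tray3_grip, tray4_grip, cover_grip and the x axis of dryer, either way round below 0.08 rad and (z of tray1_grip in the frame of dryer between 0.074 and 0.084 m or z of tray1_grip in the frame of dryer between 0.114 and 0.124 m or z of tray1_grip in the frame of dryer between 0.154 and 0.164 m or z of tray1_grip in the frame of dryer between 0.194 and 0.204 m) and x of tray2_grip in the frame of dryer between -0.01 and 0.01 m and y of tray2_grip in the frame of dryer between -0.01 and 0.01 m and (z of tray2_grip in the frame of dryer between 0.074 and 0.084 m or z of tray2_grip in the frame of dryer between 0.114 and 0.124 m or z of tray2_grip in the frame of dryer between 0.154 and 0.164 m or z of tray2_grip in the frame of dryer between 0.194 and 0.204 m) and x of tray3_grip in the frame of dryer between -0.01 and 0.01 m and y of tray3_grip in the frame of dryer between -0.01 and 0.01 m and (z of tray3_grip in the frame of dryer between 0.074 and 0.084 m or z of tray3_grip in the frame of dryer between 0.114 and 0.124 m or z of tray3_grip in the frame of dryer between 0.154 and 0.164 m or z of tray3_grip in the frame of dryer between 0.194 and 0.204 m) and x of tray4_grip in the frame of dryer between -0.01 and 0.01 m and y of tray4_grip in the frame of dryer between -0.01 and 0.01 m and (z of tray4_grip in the frame of dryer between 0.074 and 0.084 m or z of tray4_grip in the frame of dryer between 0.114 and 0.124 m or z of tray4_grip in the frame of dryer between 0.154 and 0.164 m or z of tray4_grip in the frame of dryer between 0.194 and 0.204 m) and x of cover_grip in the frame of dryer between -0.01 and 0.01 m and y of cover_grip in the frame of dryer between -0.01 and 0.01 m and (z of cover_grip in the frame of dryer between 0.16 and 0.17 m or z of cover_grip in the frame of dryer between 0.2 and 0.21 m or z of cover_grip in the frame of dryer between 0.24 and 0.25 m) and z of cover_grip in the frame of tray1_grip above 0.03 m and z of cover_grip in the frame of tray2_grip above 0.03 m and z of cover_grip in the frame of tray3_grip above 0.03 m and z of cover_grip in the frame of tray4_grip above 0.03 m); the robot touches nothing.
It fails at once if the dryer is on while its cover is away (value of joint toggle above 1.05 rad and horizontal distance between cover_grip and dryer above 0.09 m).
It fails at once if the bowl is pushed away (distance of bowl from where it was at the start of the episode above 0.09 m).
It fails at once if the jar is pushed away (distance of jar from where it was at the start of the episode above 0.09 m).
It fails at once if the pot is pushed away (distance of pot from where it was at the start of the episode above 0.09 m).
Of tray1, tray2, tray3, tray4 only 2 to 4 are there at a start; the rules pass over those that are not, and their reading is None.
At some moment in a run one of tray1, tray2, tray3, tray4, cover may be knocked a few centimetres aside while the robot is not near it.
It also fails if it takes over 210 s, if anything falls off the work surface, if the arm or the gripper's body presses on something with over 40 N, if the wrist force passes 120 N, or if a joint passes its speed limit or range.

### The arm

A 6-joint arm with a two-finger parallel gripper is mounted at the origin on the work surface. World frame = base frame: x ahead of the robot, y to its left, z up, the work surface at z = 0. Lengths are in m, angles in rad, forces in N, time in s.
With the tool pointing down it reaches from about 0.35 to 0.775 m from the base axis. Payload 5.5 kg.
Tool frame: the origin (TCP) lies on the centre line of the jaws, within the pads' length; the fingertips stand 14 mm ahead of it and the grasp point (between the pads) lies 5 mm behind it (tip_reach is the distance from the TCP to the fingertips, in m); z points along the fingers, y is the direction in which the jaws open and shut (so a half turn about z gives the same grasp; the last joint's range is limited). The gripper opens to 85 mm and grips with 20 to 120 N. Pads are 22 mm wide; open, the fingers measure 114 mm over their backs; the gripper's body (76 mm by 85 mm) begins 54 mm behind the grasp point. The pads swing forward as they close: fully open they stand 13 mm farther back than shut.
Start: joints at [-1.442, 0.313, 0.046, 1.304, 0, 1.431], TCP at [0.153, -0.554, 0.245] pointing down, gripper open.
Joint ranges: [-2.76, 2.76], [-0.86, 1.69], [-1.03, 1.26], [-2.2, 2.34], [-1.47, 1.5], [-3.14, 3.14]. Speed limits (rad/s): [2.57, 2.57, 3.14, 3.14, 3.14, 3.14].

### API

Orientations are given as a unit quaternion [w, x, y, z].
In Python, from bench import * gives the robot as it stands. The module is installed in compiled form; this text tells all that it offers.
- The arm moves only by the shell command python3 -m inch 'ROWS' [FORCE]. ROWS is JSON, a list of rows, each an object with "jaw": the opening, from 0 (shut) to 1 (fully open); "linear": the shift along the tool's x, y, z in m, a list of three; "turn": the turn about the tool's z in rad. A call has 1 to 8 rows; each row shifts and turns the commanded pose from where the row before left it, along the tool's axes as they then stand; what a row does not reach is not made up. A row lasts 1/12 s, in which the tool goes at most 41.7 mm and 7.16 degrees, less where a joint would pass 70% of its speed; a pose out of reach is approached as far as the arm can. A call with a gripper value outside its range is refused whole. The fingers move at their own pace and stop on an object; FORCE is the grip in N (left out, the last holds). Time passes only in rows, so rows that do not move let the fingers close. It gives the time, the measured TCP pose, the force and the opening at its end, in the units of the state.
- get_obs(): the state, without advancing time (a new reading comes with each control period).
- get_image(name): name is "scene" or "side" or "wrist"; returns (picture, depth): 480x640x3 uint8, red, green, blue; 480x640 float32, m along the optical axis (not along the pixel's ray), 0 where there is no reading.
- get_calibration(name): a dict with "fx", "fy", "cx", "cy" (pixels), "extrinsics" (4x4, takes a point from camera to world coordinates); the wrist camera has in their place "mount" (4x4, takes a point from camera to tool coordinates, whose origin is the TCP and whose axes are the flange's). Camera axes: x right, y down, z forward; pixel columns grow to the right and rows downward; lengths in m; the calibration is good to about 2 mm. The wrist camera is an equidistant fisheye: a pixel r from the principal point sees the ray r / f radians off the axis. A picture is of the moment at which its call begins: read the wrist's pose just before it. get_calibration takes no time and is no camera call.
- sign_off(): hands the job in, once; it reports no verdict.
Trained networks look in the newest picture that a camera, given by its name, has taken for a name from the list of things; names that differ only in an ending like _2 or _b are one class to them, and where a whole thing is asked for, a point or a joint stands for the part that bears it (a point fixed in the world has none). Each returns a list of dicts, best first, with "conf" (0 to 1); they miss things now and then, are a little off and sometimes report something else, mostly with a low value. They report only what shows in the picture. A call takes as long as a camera call. They do not tell look-alikes from the thing itself.
- outline_of(query, camera): "pixels" (480x640 bool, what is visible of it) and "location" ([column, row] in pixels, amid what is visible of it).
- pinpoint(query, camera): "location" ([column, row] in pixels: a listed point, or the origin of a listed thing).
The state is a dict: "clock": time; "joint_pos": joint angles; "qvel": joint speeds; "tau": joint torques, N m; "position": TCP position; "eef_rot": TCP orientation; "ft_force": force on the tool from outside, world axes, zero at the start; "torque": the same for the moment, N m; "width": opening from 0.0 (shut) to 1.0 (fully open).
Only numpy, scipy, OpenCV 4.12 (cv2) and the standard library are available. Lean on these libraries where they do the work, as an engineer would, in place of code of your own. Each camera call takes 0.05 s, during which the arm holds its last target.

## Working session

There is one attempt and no reset: what is moved stays moved. The work goes in short steps, Python scripts to look and compute and a shell command to move; the robot and the scene stay as the last step left them, time stands still between calls to the robot, and variables do not carry over. Pictures are saved under pics/ and viewed, and the job is handed in when it is done.

```bash
mkdir -p pics; ls
python3 - <<'E'
from bench import *
import cv2
o=get_obs();print({k:(v if not hasattr(v,'round') else v) for k,v in o.items()})
for n in ("scene","side","wrist"):
    im,d=get_image(n);cv2.imwrite(f"pics/{n}0.png",im[:,:,::-1]);c=get_calibration(n);print(n,c)
E
```

```text
pics
{'clock': 0.0, 'joint_pos': array([-1.44159150e+00,  3.13971247e-01,  4.49839291e-02,  1.30359625e+00,
        2.40303289e-06,  1.43121096e+00]), 'qvel': array([-7.94499887e-04, -1.17458763e-03,  9.42199684e-04, -5.34441378e-04,
        7.69133177e-05, -4.53326201e-05]), 'tau': array([-3.02069930e-04, -4.80633008e+01,  2.98528862e+01,  1.96413085e-02,
       -1.36986205e-04, -5.45306605e-06]), 'position': array([ 0.15263681, -0.55387086,  0.24442746]), 'eef_rot': array([-8.93603361e-04,  9.90982169e-01,  1.33990830e-01,  5.83961456e-06]), 'ft_force': array([-0.56728896, -0.19724599, -0.25801871]), 'torque': array([-0.03899246,  0.0130888 , -0.00550128]), 'width': 1.0044479650366325}
scene {'fx': 574.6818293806145, 'fy': 574.6818293806145, 'cx': 318.25629929637284, 'cy': 237.27403195798732, 'extrinsics': array([[ 0.49765901,  0.74574983, -0.44293646,  1.10677731],
       [ 0.86735846, -0.42493742,  0.25907044, -0.38152015],
       [ 0.00498147, -0.51311342, -0.85830636,  1.34542366],
       [ 0.        ,  0.        ,  0.        ,  1.        ]])}
side {'fx': 509.08967035839345, 'fy': 509.08967035839345, 'cx': 323.9963488340661, 'cy': 240.64787185801163, 'extrinsics': array([[-0.68062375, -0.50461741,  0.53114271, -0.26437367],
       [-0.73258031,  0.46005562, -0.50167211,  0.67764942],
       [ 0.00879729, -0.73055465, -0.68279756,  1.00417403],
       [ 0.        ,  0.        ,  0.        ,  1.        ]])}
wrist {'fx': 371.64829954431775, 'fy': 371.64829954431775, 'cx': 312.05904262018515, 'cy': 242.16154902570662, 'mount': array([[-1.15887589e-03, -9.53014452e-01, -3.02922615e-01,
         7.69401420e-02],
       [ 9.99997878e-01, -1.62044594e-03,  1.27238757e-03,
         4.90483716e-04],
       [-1.70347347e-03, -3.02920497e-01,  9.53014308e-01,
        -1.27623750e-01],
       [ 0.00000000e+00,  0.00000000e+00,  0.00000000e+00,
         1.00000000e+00]])}
```

View pics/scene0.png

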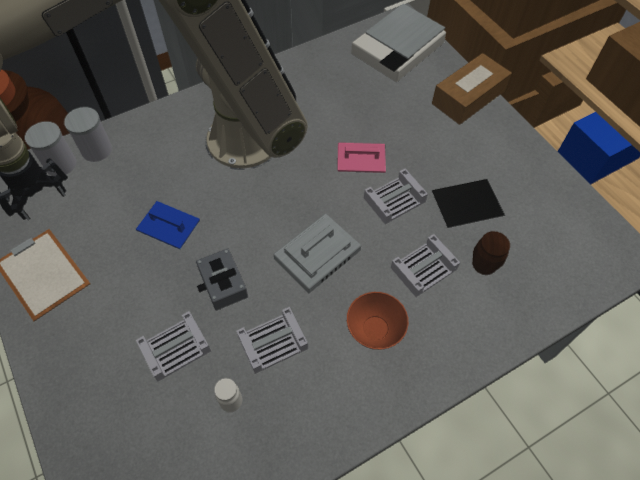

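View pics/side0.png

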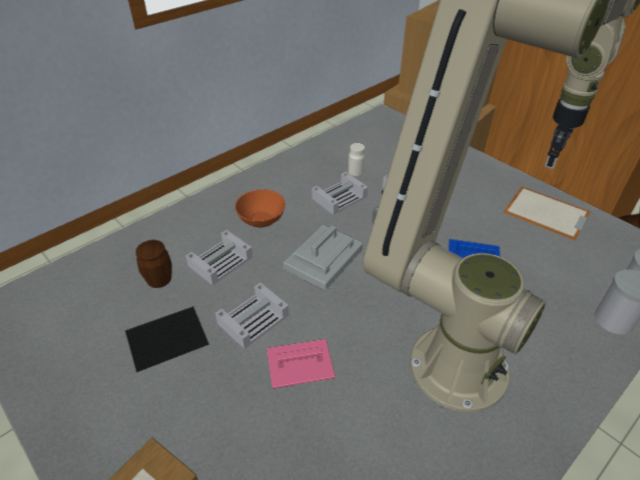

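View pics/wrist0.png

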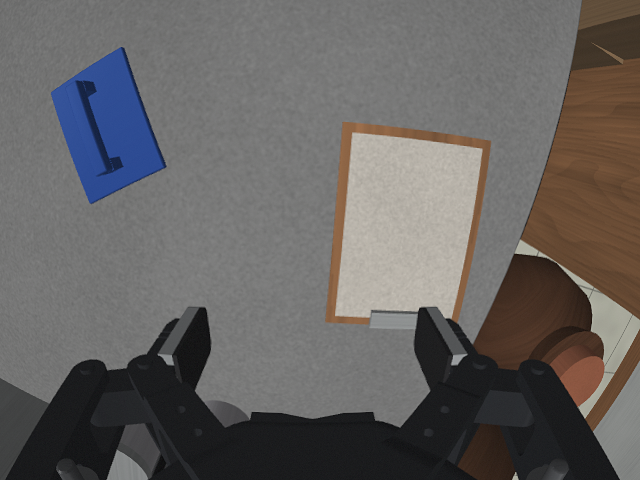

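Scene view: four trays at about (173,345), (272,340), (396,194) and (425,263). The grey cover sits on the dryer at (318,245), with the blue (168,225) and pink (361,157) plates as decoys. The switch is at (222,277), the mat at (468,202), the jar at (491,252), the bowl at (377,320) and the pot at (227,393).

```bash
cat > h.py <<'E'
from bench import *
import numpy as np, cv2
from scipy.spatial.transform import Rotation as R
def cloud(name):
    o=get_obs(); im,d=get_image(name); c=get_calibration(name)
    v,u=np.mgrid[:480,:640]
    if name=="wrist":
        x=(u-c['cx'])/c['fx'];y=(v-c['cy'])/c['fy'];r=np.hypot(x,y)+1e-9
        s=np.tan(np.minimum(r,1.5))/r; P=np.stack([x*s*d,y*s*d,d],-1)
        T=np.eye(4);T[:3,:3]=R.from_quat(np.roll(o['eef_rot'],-1)).as_matrix();T[:3,3]=o['position'];T=T@c['mount']
    else:
        P=np.stack([(u-c['cx'])/c['fx']*d,(v-c['cy'])/c['fy']*d,d],-1);T=c['extrinsics']
    W=P@T[:3,:3].T+T[:3,3]; W[d<=0]=np.nan
    return im,d,W,T
def rect(pts):
    # min area rect; returns centre, long, short, angle of long axis
    (cx,cy),(w,h),a=cv2.minAreaRect((pts*1000).astype(np.float32)); 
    if h>w: w,h,a=h,w,a+90
    return np.array([cx,cy])/1000,w,h,(a+90)%180-90
def region(W,c,rad,z0,z1):
    with np.errstate(all='ignore'):
        m=(np.hypot(W[...,0]-c[0],W[...,1]-c[1])<rad)&(W[...,2]>z0)&(W[...,2]<z1)
    return m
def clean(m):
    return cv2.morphologyEx(m.astype(np.uint8),cv2.MORPH_OPEN,np.ones((2,2),np.uint8))>0
def tool():
    o=get_obs();q=R.from_quat(np.roll(o['eef_rot'],-1)).as_matrix()
    return o['position'],q,o
def save(im,n,box=None,k=1):
    if box: im=im[box[1]:box[3],box[0]:box[2]]
    im=cv2.resize(im,None,fx=k,fy=k,interpolation=cv2.INTER_CUBIC); cv2.imwrite(f"pics/{n}.png",im[:,:,::-1])
E
python3 - <<'E'
from h import *
for n in ("scene","side"):
    im,d,W,T=cloud(n)
    print(n,"table z",np.nanmedian(W[400:430,100:150,2]) if n=="scene" else np.nanmedian(W[440:460,250:300,2]))
    for q in ["tray1_grip","cover_grip","dryer","mat","isolator","toggle","bowl","jar","pot"]:
        for r in outline_of(q,n)[:6]:
            m=r['pixels'];p=np.nanmedian(W[m],0);P=W[m];P=P[~np.isnan(P[:,0])]
            print(q,round(r['conf'],2),np.round(r['location']),p.round(3),m.sum(),'zmax',np.percentile(P[:,2],98).round(3),[np.round(x,3) for x in rect(P[:,:2])])
        for r in pinpoint(q,n)[:6]:
            u,v=np.round(r['location']).astype(int);print('   pin',round(r['conf'],2),u,v,W[v,u].round(3))
print(get_obs()['clock'])
E
```

```text
scene table z -0.0005994107846981622
tray1_grip 0.59 [424. 268.] [0.643 0.218 0.026] 2312 zmax 0.055 [array([0.626, 0.227]), np.float64(175.857), np.float64(126.977), np.float64(-85.047)]
   pin 0.82 422 265 [0.64  0.2   0.046]
   pin 0.74 271 339 [ 0.625 -0.227  0.045]
cover_grip 0.93 [320. 247.] [ 0.467 -0.011  0.058] 1925 zmax 0.094 [array([ 0.455, -0.008]), np.float64(143.445), np.float64(118.696), np.float64(-78.097)]
cover_grip 0.85 [165. 227.] [ 0.19  -0.317  0.02 ] 1738 zmax 0.056 [array([ 0.178, -0.317]), np.float64(154.195), np.float64(119.382), np.float64(40.563)]
cover_grip 0.61 [361. 161.] [0.254 0.261 0.02 ] 1397 zmax 0.057 [array([0.238, 0.271]), np.float64(142.697), np.float64(131.745), np.float64(56.73)]
   pin 0.79 165 221 [ 0.191 -0.32   0.048]
   pin 0.74 316 239 [ 0.463 -0.012  0.095]
   pin 0.66 362 152 [0.252 0.262 0.05 ]
   pin 0.36 484 266 [0.725 0.329 0.06 ]
dryer 0.65 [323. 269.] [ 0.506 -0.045  0.033] 1573 zmax 0.045 [array([0.46 , 0.002]), np.float64(208.986), np.float64(141.557), np.float64(-77.109)]
   pin 0.55 318 258 [ 0.493 -0.023  0.054]
mat 0.63 [4
[... 154 characters left out ...]
526 0.455 0.003]
isolator 0.58 [222. 281.] [ 0.44  -0.265  0.054] 2055 zmax 0.129 [array([ 0.409, -0.267]), np.float64(143.778), np.float64(118.748), np.float64(-9.466)]
   pin 0.73 224 281 [ 0.433 -0.26   0.052]
toggle 0.7 [218. 276.] [ 0.458 -0.263  0.126] 202 zmax 0.132 [array([ 0.451, -0.267]), np.float64(56.38), np.float64(55.362), np.float64(27.198)]
toggle 0.4 [171. 345.] [ 0.525 -0.438  0.02 ] 2701 zmax 0.055 [array([ 0.505, -0.437]), np.float64(149.114), np.float64(136.275), np.float64(-86.979)]Traceback (most recent call last):
  File "<stdin>", line 9, in <module>
ValueError: it knows: bowl, cover_grip, dryer, isolator, jar, mat, pot, tray1_grip, tray2_grip, tray3_grip, tray4_grip
```

```bash
cat >> h.py <<'E'
def fit(W,c,rad,z0,z1):
    m=clean(region(W,c,rad,z0,z1)); P=W[m]; r=rect(P[:,:2]); return m.sum(),r[0].round(4),round(r[1],1),round(r[2],1),round(r[3],1),np.median(P[:,2]).round(4)
def barfit(W,c,z0,z1,rad=0.065):
    P=W[region(W,c,rad,z0,z1)][:,:2]; mu=P.mean(0);_,_,v=np.linalg.svd(P-mu); r=rect(P); 
    return len(P),mu.round(4),np.degrees(np.arctan2(v[0,1],v[0,0])).round(1),r[0].round(4),round(r[1],1),round(r[2],1),round(r[3],1)
E
python3 - <<'E'
from h import *
ap={'A':(0.64,0.2),'B':(0.625,-0.227),'C':(0.52,-0.43),'D':(0.42,0.32)}
for n in ("scene","side"):
    im,d,W,T=cloud(n)
    for u,v in ((173,345),(396,194)): 
        if n=="scene": print(W[v,u].round(3))
    for k,c in ap.items():
        try: print(n,k,fit(W,c,0.10,0.046,0.062))
        except Exception as e: print(n,k,e)
    print('cover plate',fit(W,(0.46,-0.005),0.1,0.048,0.066)); print('cover bar',barfit(W,(0.46,-0.005),0.084,0.11))
    print('housing', fit(W,(0.46,-0.005),0.125,0.02,0.042))
    for q in ("bowl","jar","pot"):
        for r in pinpoint(q,n)[:2]:
            u,v=np.round(r['location']).astype(int);print('   pin',q,round(r['conf'],2),u,v,W[v,u].round(3))
im,d,W,T=cloud("scene"); print('mat',outline_of("mat","scene")[0]['conf'])
m=outline_of("mat","scene")[0]['pixels'];m=cv2.erode(m.astype(np.uint8),np.ones((2,2)))>0;print(rect(W[m][:,:2]))
print('box', fit(W,(0.43,-0.26),0.1,0.045,0.062))
m=region(W,(0.43,-0.26),0.1,0.1,0.15);print(np.median(W[m],0),rect(W[m][:,:2]))
save(im,"iso1",(180,230,270,320),7); save(im,"trays1",(360,150,520,300),4)
E
```

```text
[ 0.524 -0.436  0.047]
[0.421 0.267 0.044]
scene A (np.int64(598), array([0.6381, 0.2264]), 170.9, 102.0, -84.8, np.float64(nan))
scene B (np.int64(688), array([ 0.614 , -0.2188]), 147.9, 124.6, 86.4, np.float64(nan))
scene C (np.int64(709), array([ 0.5197, -0.4337]), 141.5, 107.4, -87.4, np.float64(0.05))
scene D (np.int64(292), array([0.4291, 0.3082]), 146.1, 95.5, -60.8, np.float64(0.0492))
cover plate (np.int64(1612), array([nan, nan]), 0.0, 0.0, 0.0, np.float64(nan))
cover bar (246, array([ 0.4621, -0.008 ]), np.float64(-76.6), array([ 0.4608, -0.0071]), 99.5, 18.6, -76.4)
housing (np.int64(1471), array([ 0.4625, -0.001 ]), 202.0, 139.4, -76.5, np.float64(nan))
   pin bowl 0.66 373 327 [0.707 0.013 0.002]
   pin bowl 0.61 231 398 [ 0.72  -0.371  0.093]
   pin jar 0.62 485 267 [0.727 0.332 0.056]
   pin pot 0.9 230 403 [ 0.722 -0.377  0.073]
side A (np.int64(436), array([nan, nan]), 0.0, 0.0, 0.0, np.float64(nan))
side B (np.int64(246), array([ 0.6213, -0.2473]), 193.7, 101.5, 85.8, np.float64(nan))
side C (np.int64(8), array([ 0.4023, -0.1684]), 525.5, 3.5, -51.3, np.float64(0.2
[... 183 characters left out ...]
))
cover bar (188, array([ 0.4593, -0.0018]), np.float64(103.4), array([ 0.4606, -0.0031]), 98.9, 18.0, -77.0)
housing (np.int64(1101), array([ 0.4673, -0.0123]), 209.7, 134.8, -72.8, np.float64(nan))
   pin bowl 0.64 263 218 [0.714 0.009 0.001]
   pin jar 0.55 159 277 [0.668 0.376 0.043]
   pin pot 0.63 355 170 [ 0.685 -0.357  0.019]
   pin pot 0.53 249 311 [0.421 0.275 0.046]
mat 0.67
(array([0.52158862, 0.44774567]), 172.43751525878906, 128.97409057617188, 72.55777740478516)
box (np.int64(1406), array([ 0.4237, -0.2334]), 170.5, 67.6, -40.4, np.float64(nan))
[ 0.457662   -0.26374024  0.12535585] (array([ 0.45549722, -0.26401401]), 62.934268951416016, 19.515806198120117, 86.14778900146484)
```

View pics/iso1.png

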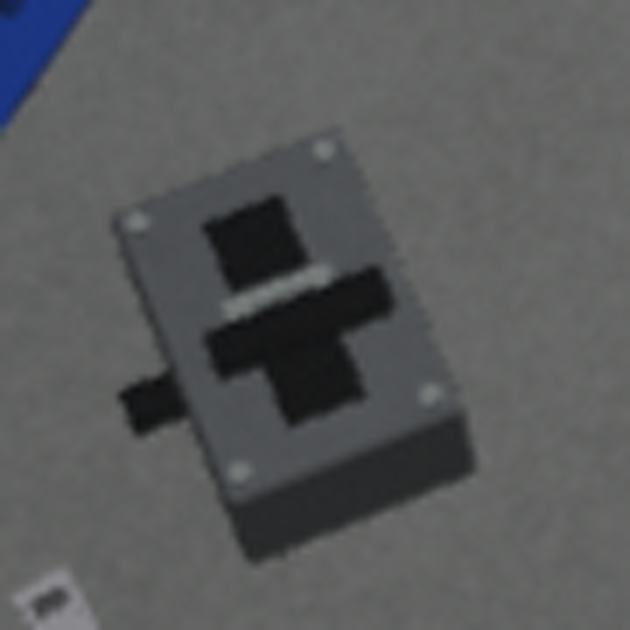

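View pics/trays1.png

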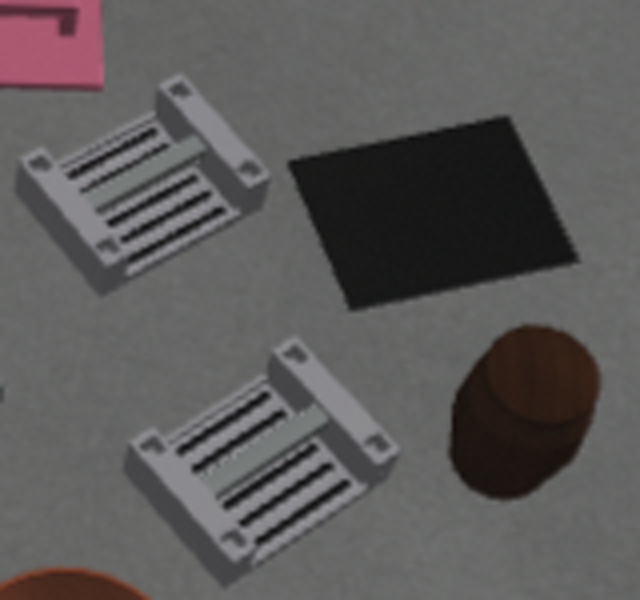

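```bash
cat >> h.py <<'E'
from scipy.optimize import minimize
def clean(m): return m
def rect(pts):
    pts=pts[~np.isnan(pts).any(1)]
    (cx,cy),(w,h),a=cv2.minAreaRect((pts*1000).astype(np.float32)); 
    if h>w: w,h,a=h,w,a+90
    return np.array([cx,cy])/1000,w,h,(a+90)%180-90
def trayfit(W,c,ang,base=0.012,h=0.040,rad=0.1):
    """fit block-end tops (two 20x104 at x=+-60) ; returns centre, angle deg, rms"""
    m=region(W,c,rad,base+h-0.007,base+h+0.007); P=W[m][:,:2]
    if len(P)<40: return None
    def loss(p,full=False):
        t=p[2];L=(P-p[:2])@np.array([[np.cos(t),-np.sin(t)],[np.sin(t),np.cos(t)]])
        ax=np.maximum(np.abs(np.abs(L[:,0])-.06)-.010,0);ay=np.maximum(np.abs(L[:,1])-.052,0)
        # bar top 4mm below also allowed
        bx=np.maximum(np.abs(L[:,0])-.05,0);by=np.maximum(np.abs(L[:,1])-.008,0)
        d=np.minimum(np.hypot(ax,ay),np.hypot(bx,by)); 
        return d if full else np.minimum(d,.01).mean()*1000+ 0
    best=None
    for dx in (-.02,0,.02):
      for dy in (-.02,0,.02):
        for da in (-10,0,10):
          r=minimize(loss,[c[0]+dx,c[1]+dy,np.radians(ang+da)],method='Nelder-Mead',options=dict(initial_simplex=np.array([c[0]+dx,c[1]+dy,np.radians(ang+da)])+np.array([[0,0,0],[.01,0,0],[0,.01,0],[0,0,.1]])))
          if best is None or r.fun<best.fun: best=r
    return best.x[:2].round(4),round(np.degrees(best.x[2]),1),round(best.fun,2),len(P)
def goto(x,y,z,psi):
    """tool-axis shift for TCP target"""
    p,q,o=tool(); d=q.T@(np.array([x,y,z])-p); cur=np.degrees(np.arctan2(q[1,0],q[0,0]))
    print('TCP',p.round(4),'psi',cur.round(2),'tilt',q[:,2].round(3),'F',o['ft_force'].round(1),'w',round(o['width'],3),'t',round(o['clock'],2))
    t=-(psi-cur); t=(t+180)%360-180
    print('linear',d.round(4),'turn rad',round(np.radians(t),3),'q',o['joint_pos'].round(2))
E
python3 - <<'E'
from h import *
ap={'A':(0.635,0.21,-85),'B':(0.615,-0.222,-85),'C':(0.52,-0.433,-87),'D':(0.42,0.278,-80)}
for n in ("scene","side"):
    im,d,W,T=cloud(n)
    for k,c in ap.items(): print(n,k,trayfit(W,c[:2],c[2]))
    print('cover plate',fit(W,(0.46,-0.005),0.1,0.052,0.066)); print('cover bar',barfit(W,(0.46,-0.005),0.084,0.11))
im,d,W,T=cloud("scene")
print('box', fit(W,(0.43,-0.26),0.085,0.049,0.062))
goto(.51,-.262,.2,95)
E
```

```text
scene A (array([0.6385, 0.2128]), np.float64(-84.9), np.float64(0.09), 756)
scene B (array([ 0.6234, -0.2243]), np.float64(-93.3), np.float64(0.02), 849)
scene C (array([ 0.5198, -0.4354]), np.float64(-87.2), np.float64(0.03), 861)
scene D (array([0.4189, 0.2671]), np.float64(-87.7), np.float64(0.14), 627)
cover plate (np.int64(1560), array([ 0.4611, -0.0063]), 142.5, 106.1, -77.4, np.float64(0.0574))
cover bar (249, array([ 0.4625, -0.0085]), np.float64(-76.8), array([ 0.4602, -0.0061]), 101.3, 19.8, -76.6)
side A (array([0.6385, 0.2145]), np.float64(-84.8), np.float64(0.09), 565)
side B (array([ 0.623 , -0.2219]), np.float64(-93.3), np.float64(0.18), 389)
side C None
side D (array([0.4189, 0.2695]), np.float64(-87.5), np.float64(0.06), 800)
cover plate (np.int64(1164), array([ 0.4612, -0.0051]), 145.3, 106.9, -77.4, np.float64(0.0567))
cover bar (188, array([ 0.4597, -0.003 ]), np.float64(-76.6), array([ 0.4605, -0.0059]), 104.8, 17.6, -76.4)
box (np.int64(1321), array([ 0.4132, -0.2601]), 130.6, 89.8, -4.8, np.float64(0.0548))
TCP [ 0.1527 -0.5544  0.2453] psi 15.4 tilt [ 0. -0. -1.] F [-0.7 -1.1 -0.3] w 1.002 t 1.45
linear [ 0.4221 -0.187   0.0453] turn rad -1.389 q [-1.44  0.31  0.05  1.3   0.    1.43]
```

```bash
python3 -m inch '[{"jaw":0,"linear":[0,0,0],"turn":-0.12},{"jaw":0,"linear":[0,0,0],"turn":-0.12},{"jaw":0,"linear":[0,0,0],"turn":-0.12},{"jaw":0,"linear":[0,0,0],"turn":-0.12},{"jaw":0,"linear":[0,0,0],"turn":-0.12},{"jaw":0,"linear":[0,0,0],"turn":-0.12},{"jaw":0,"linear":[0,0,0],"turn":-0.12},{"jaw":0,"linear":[0,0,0],"turn":-0.12}]' 60
python3 -m inch '[{"jaw":0,"linear":[0,0,0],"turn":-0.12},{"jaw":0,"linear":[0,0,0],"turn":-0.12},{"jaw":0,"linear":[0,0,0],"turn":-0.12},{"jaw":0,"linear":[0,0,0],"turn":-0.07},{"jaw":0,"linear":[0,0,0],"turn":0}]'
python3 -c "
from h import *
goto(.515,-.268,.2,95)"
```

```text
clock: 2.12
position: [0.1527, -0.5544, 0.2453]
eef_rot: [0.0, 0.815, 0.579, -0.0]
ft_force: [0.2, 0.0, 0.6]
width: -0.003
clock: 2.53
position: [0.1527, -0.5544, 0.2453]
eef_rot: [0.0, 0.675, 0.738, -0.0]
ft_force: [0.4, 0.2, 0.8]
width: -0.001
TCP [ 0.1527 -0.5544  0.2453] psi 95.14 tilt [ 0. -0. -1.] F [0.4 0.2 0.8] w -0.001 t 2.53
linear [0.2528 0.3865 0.0453] turn rad 0.002 q [-1.44  0.31  0.05  1.3   0.    0.04]
```

```bash
python3 -m inch '[{"jaw":0,"linear":[0.021,0.032,0],"turn":0},{"jaw":0,"linear":[0.021,0.032,0],"turn":0},{"jaw":0,"linear":[0.021,0.032,0],"turn":0},{"jaw":0,"linear":[0.021,0.032,0],"turn":0},{"jaw":0,"linear":[0.021,0.032,0],"turn":0},{"jaw":0,"linear":[0.021,0.032,0],"turn":0},{"jaw":0,"linear":[0.021,0.032,0],"turn":0},{"jaw":0,"linear":[0.021,0.032,0],"turn":0}]'
python3 -m inch '[{"jaw":0,"linear":[0.021,0.032,0],"turn":0},{"jaw":0,"linear":[0.021,0.032,0],"turn":0},{"jaw":0,"linear":[0.021,0.032,0],"turn":0},{"jaw":0,"linear":[0.022,0.035,0],"turn":0},{"jaw":0,"linear":[0,0,0],"turn":0}]'
python3 - <<'E'
from h import *
goto(.515,-.268,.126,95)
im,*_=cloud("scene");save(im,"s1",(130,180,330,340),4)
E
```

```text
clock: 3.2
position: [0.3942, -0.3632, 0.2455]
eef_rot: [0.0, 0.676, 0.737, -0.0]
ft_force: [0.0, -1.1, -0.3]
width: -0.0
clock: 3.62
position: [0.5206, -0.2639, 0.2451]
eef_rot: [0.0, 0.674, 0.739, 0.001]
ft_force: [-0.5, 0.0, 0.2]
width: -0.0
TCP [ 0.5206 -0.2639  0.2451] psi 95.31 tilt [ 0.003  0.001 -1.   ] F [-0.5  0.   0.2] w -0.0 t 3.62
linear [-0.0037 -0.0063  0.119 ] turn rad 0.005 q [-0.61  0.33  0.07  1.31  0.    0.87]
```

View pics/s1.png

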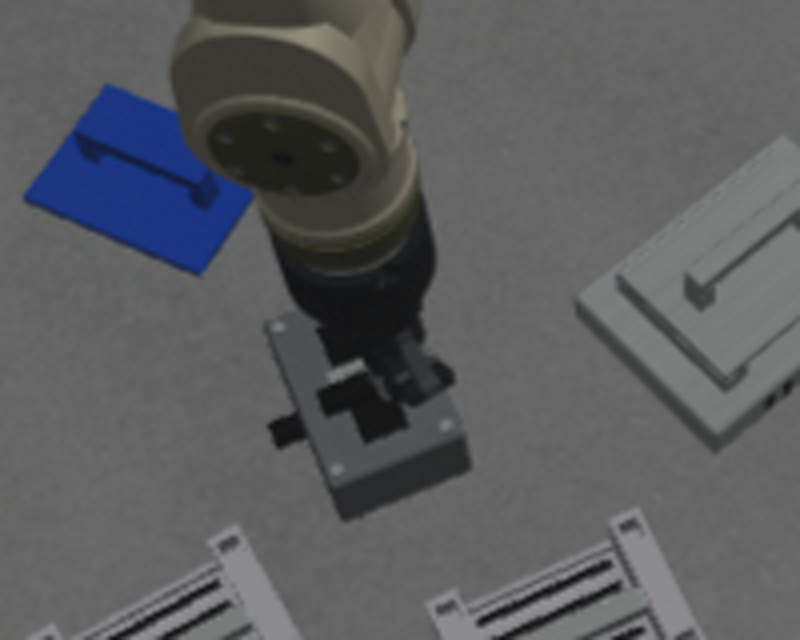

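The view shows the gripper beside the box, on its +x side, with the toggle still leaning ON. I'll descend, then push towards −x.

```bash
python3 -m inch '[{"jaw":0,"linear":[0,0,0.035],"turn":0},{"jaw":0,"linear":[0,0,0.035],"turn":0},{"jaw":0,"linear":[0,0,0.035],"turn":0},{"jaw":0,"linear":[0,0,0.014],"turn":0},{"jaw":0,"linear":[0,0,0],"turn":0}]'
python3 -m inch '[{"jaw":0,"linear":[0,-0.016,0],"turn":0},{"jaw":0,"linear":[0,-0.016,0],"turn":0},{"jaw":0,"linear":[0,-0.016,0],"turn":0},{"jaw":0,"linear":[0,-0.016,0],"turn":0},{"jaw":0,"linear":[0,-0.016,0],"turn":0},{"jaw":0,"linear":[0,-0.016,0],"turn":0},{"jaw":0,"linear":[0,-0.012,0],"turn":0}]'
python3 -m inch '[{"jaw":0,"linear":[0,0.03,0],"turn":0},{"jaw":0,"linear":[0,0.03,0],"turn":0},{"jaw":0,"linear":[0,0.03,0],"turn":0},{"jaw":0,"linear":[0,0,-0.04],"turn":0},{"jaw":0.6,"linear":[0,0,-0.04],"turn":0},{"jaw":0.6,"linear":[0,0,-0.03],"turn":0}]'
python3 - <<'E'
from h import *
im,*_=cloud("scene");save(im,"s2",(130,180,330,340),4)
goto(.461,-.0055,.2,103.2)
E
```

```text
clock: 4.08
position: [0.5126, -0.2672, 0.1219]
eef_rot: [-0.004, 0.676, 0.737, -0.001]
ft_force: [-0.1, 0.3, -0.9]
width: 0.004
clock: 4.67
position: [0.4077, -0.279, 0.1282]
eef_rot: [0.001, 0.676, 0.737, -0.0]
ft_force: [0.6, 0.3, 0.2]
width: 0.0
clock: 5.17
position: [0.4986, -0.2706, 0.2392]
eef_rot: [0.001, 0.676, 0.737, -0.0]
ft_force: [0.9, -0.5, 0.4]
width: 0.272
TCP [ 0.5005 -0.2722  0.2458] psi 94.99 tilt [ 0.009 -0.007 -1.   ] F [ 1.4 -2.   4.6] w 0.361 t 5.22
linear [ 0.2695 -0.0165  0.0436] turn rad -0.143 q [-0.64  0.29  0.02  1.29 -0.    0.84]
```

View pics/s2.png

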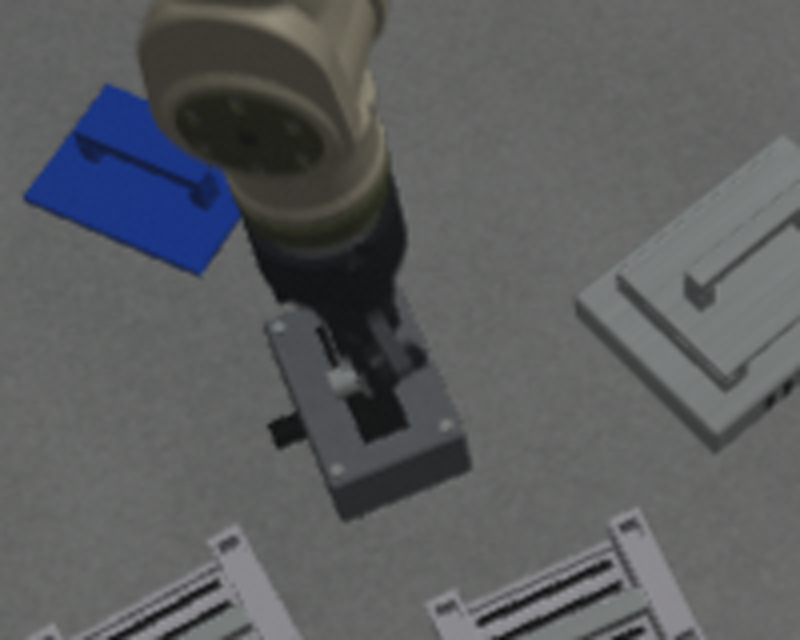

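The slot's ON end is now empty, so the bar has gone over. I'll check again once the arm is clear, and move over the cover now.

```bash
python3 -m inch '[{"jaw":0.8,"linear":[0.037,-0.003,0],"turn":0},{"jaw":0.8,"linear":[0.037,-0.003,0],"turn":0},{"jaw":0.8,"linear":[0.037,-0.003,0],"turn":0},{"jaw":0.8,"linear":[0.037,-0.003,0],"turn":0},{"jaw":0.8,"linear":[0.037,-0.003,0],"turn":0},{"jaw":0.8,"linear":[0.037,-0.003,0],"turn":0},{"jaw":0.8,"linear":[0.037,0,0],"turn":-0.07},{"jaw":0.8,"linear":[0.005,0,0],"turn":-0.073}]' 60
python3 -m inch '[{"jaw":0.8,"linear":[0,0,0],"turn":0},{"jaw":0.8,"linear":[0,0,0],"turn":0}]'
python3 - <<'E'
from h import *
goto(.461,-.0055,.2,103.2)
im,d,W,T=cloud("wrist");save(im,"w2");im,d,W2,T=cloud("scene");save(im,"s3",(130,180,400,340),2.9)
print('bar',barfit(W,(.461,-.0055),.084,.11),'plate',fit(W,(0.461,-0.0055),0.1,0.05,0.066))
m=region(W2,(0.413,-.26),.09,.1,.15);print(np.median(W2[m],0))
E
```

```text
clock: 5.88
position: [0.4552, -0.0046, 0.2376]
eef_rot: [-0.0, 0.618, 0.786, 0.001]
ft_force: [-0.2, -0.5, -0.4]
width: 0.802
clock: 6.05
position: [0.4569, -0.0088, 0.2372]
eef_rot: [0.001, 0.622, 0.783, 0.0]
ft_force: [0.4, -0.8, 0.4]
width: 0.802
TCP [ 0.4569 -0.0088  0.2372] psi 103.15 tilt [ 0.002 -0.001 -1.   ] F [ 0.4 -0.8  0.4] w 0.802 t 6.05
linear [0.0023 0.0047 0.0372] turn rad -0.001 q [-0.19  0.09 -0.26  1.22 -0.    1.15]
bar (2582, array([ 0.4606, -0.0042]), np.float64(103.0), array([ 0.4614, -0.0073]), 99.5, 16.5, -77.0) plate (np.int64(16027), array([ 0.4614, -0.0078]), 140.0, 105.0, -77.0, np.float64(0.0571))
[ 0.37602765 -0.25733295  0.12388882]
```

View pics/w2.png

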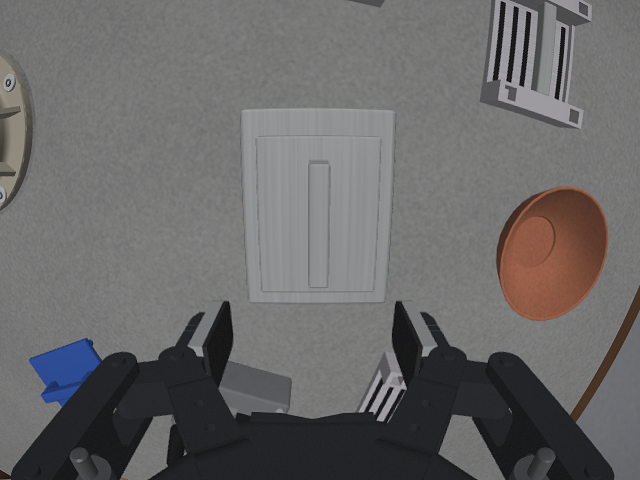

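View pics/s3.png

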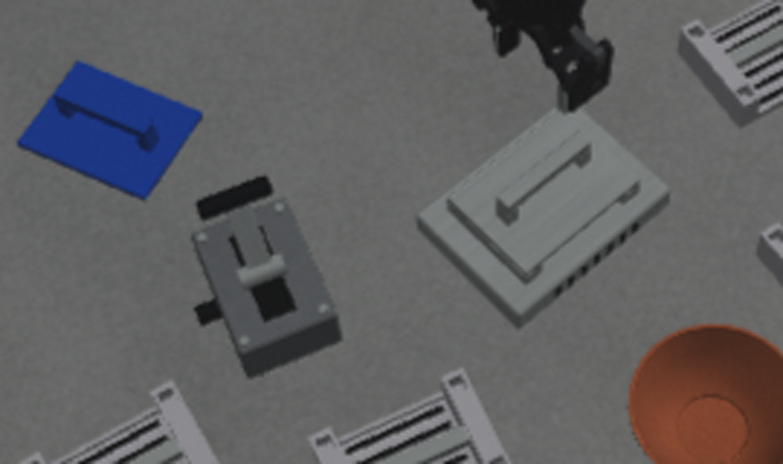

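The toggle is OFF (its bar sits over the box's −x end at (233,197) in the crop). The wrist view shows the grey cover on the base at (318,205), with its bar at (318,225). It is the steel one, and the only cover on the dryer.

```bash
python3 -c "
from h import *
goto(.4614,-.0075,.08,103.0)"
python3 -m inch '[{"jaw":0.8,"linear":[0.0005,0.0045,0.03],"turn":0},{"jaw":0.8,"linear":[0,0,0.035],"turn":0},{"jaw":0.8,"linear":[0,0,0.035],"turn":0}]'
python3 -c "
from h import *
goto(.4614,-.0075,.08,103.0)"
```

```text
TCP [ 0.457  -0.0097  0.2368] psi 103.05 tilt [ 0.001 -0.001 -1.   ] F [-0.6 -0.   0.1] w 0.8 t 6.15
linear [0.0013 0.0046 0.1568] turn rad 0.001 q [-0.2   0.09 -0.26  1.22 -0.    1.15]
clock: 6.4
position: [0.4623, -0.0088, 0.136]
eef_rot: [0.002, 0.622, 0.783, 0.001]
ft_force: [1.0, -0.3, -1.2]
width: 0.795
TCP [ 0.4623 -0.0088  0.136 ] psi 103.0 tilt [ 0.003 -0.001 -1.   ] F [ 1.  -0.3 -1.2] w 0.795 t 6.4
linear [ 0.0016 -0.0008  0.056 ] turn rad 0.0 q [-0.19  0.16 -0.43  0.98 -0.    1.15]
```

```bash
python3 -m inch '[{"jaw":0.8,"linear":[0.0015,-0.001,0.02],"turn":0},{"jaw":0.8,"linear":[0,0,0.02],"turn":0},{"jaw":0.8,"linear":[0,0,0.016],"turn":0},{"jaw":0.8,"linear":[0,0,0],"turn":0}]'
python3 -m inch '[{"jaw":0,"linear":[0,0,0],"turn":0},{"jaw":0,"linear":[0,0,0],"turn":0},{"jaw":0,"linear":[0,0,0],"turn":0},{"jaw":0,"linear":[0,0,0],"turn":0},{"jaw":0,"linear":[0,0,0],"turn":0},{"jaw":0,"linear":[0,0,0],"turn":0},{"jaw":0,"linear":[0,0,0],"turn":0},{"jaw":0,"linear":[0,0,0],"turn":0}]' 60
python3 - <<'E'
from h import *
goto(.4614,-.0075,.08,103.0)
print(tool()[2]['torque'].round(2))
im,d,W,T=cloud("scene");save(im,"s4",(220,150,420,310),4)
E
```

```text
clock: 6.73
position: [0.4573, -0.0069, 0.0772]
eef_rot: [-0.002, 0.622, 0.783, -0.001]
ft_force: [-0.1, 0.6, -1.1]
width: 0.798
clock: 7.4
position: [0.4609, -0.0062, 0.0817]
eef_rot: [0.002, 0.621, 0.784, 0.001]
ft_force: [-0.5, -0.4, 6.2]
width: 0.177
TCP [ 0.4609 -0.0062  0.0817] psi 103.23 tilt [ 0.003 -0.001 -1.   ] F [-0.5 -0.4  6.2] w 0.177 t 7.4
linear [-0.0014  0.0002  0.0017] turn rad 0.004 q [-0.19  0.21 -0.52  0.84 -0.    1.15]
[-0.15  0.08 -0.11]
```

View pics/s4.png

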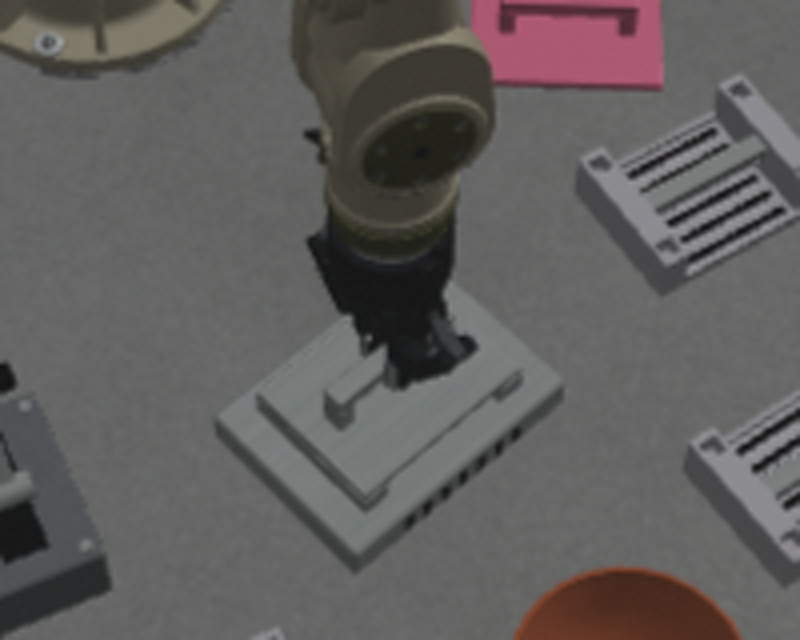

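```bash
python3 -m inch '[{"jaw":0,"linear":[0,0,-0.01],"turn":0},{"jaw":0,"linear":[0,0,-0.01],"turn":0},{"jaw":0,"linear":[0,0,-0.02],"turn":0},{"jaw":0,"linear":[0,0,-0.035],"turn":0},{"jaw":0,"linear":[0,0,-0.035],"turn":0},{"jaw":0,"linear":[0,0,0],"turn":0}]'
python3 - <<'E'
from h import *
goto(.5235,.449,.15,73.5)
im,d,W,T=cloud("scene");save(im,"s5",(220,100,520,310),2.6)
for n in("scene","side"):
  im,d,W,T=cloud(n)
  for a in (0.044,0.05):print(n,trayfit(W,(.461,-.006),103.2,0,.05),fit(W,(.461,-.006),.13,.026,.041))
E
```

```text
clock: 7.95
position: [0.4626, -0.0062, 0.1963]
eef_rot: [0.004, 0.621, 0.784, 0.002]
ft_force: [2.5, -0.4, -4.0]
width: 0.175
TCP [ 0.4626 -0.0062  0.1963] psi 103.25 tilt [ 0.009 -0.002 -1.   ] F [ 2.5 -0.4 -4. ] w 0.175 t 7.95
linear [0.4293 0.1632 0.046 ] turn rad 0.519 q [-0.19  0.11 -0.33  1.12 -0.    1.15]
scene (array([ 0.4615, -0.0063]), np.float64(102.4), np.float64(0.19), 424) (np.int64(2003), array([ 0.4612, -0.0063]), 192.1, 143.5, -76.7, np.float64(0.0338))
scene (array([ 0.4615, -0.0063]), np.float64(102.4), np.float64(0.19), 424) (np.int64(2003), array([ 0.4612, -0.0063]), 192.1, 143.5, -76.7, np.float64(0.0338))
side (array([ 0.4608, -0.0042]), np.float64(102.4), np.float64(0.08), 390) (np.int64(1932), array([ 0.4609, -0.0044]), 194.4, 142.0, -77.1, np.float64(0.0331))
side (array([ 0.4608, -0.0042]), np.float64(102.4), np.float64(0.08), 390) (np.int64(1932), array([ 0.4609, -0.0044]), 194.4, 142.0, -77.1, np.float64(0.0331))
```

View pics/s5.png

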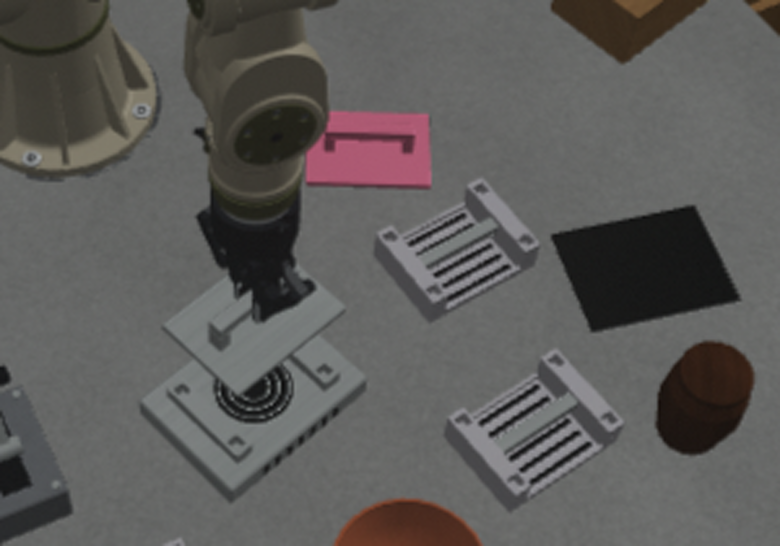

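```bash
python3 -m inch '[{"jaw":0,"linear":[0.036,0.0136,0],"turn":0},{"jaw":0,"linear":[0.036,0.0136,0],"turn":0},{"jaw":0,"linear":[0.036,0.0136,0],"turn":0},{"jaw":0,"linear":[0.036,0.0136,0],"turn":0},{"jaw":0,"linear":[0.036,0.0136,0],"turn":0},{"jaw":0,"linear":[0.036,0.0136,0],"turn":0},{"jaw":0,"linear":[0.036,0.0136,0],"turn":0},{"jaw":0,"linear":[0.036,0.0136,0],"turn":0}]'
python3 -m inch '[{"jaw":0,"linear":[0.036,0.0136,0],"turn":0},{"jaw":0,"linear":[0.036,0.0136,0],"turn":0},{"jaw":0,"linear":[0.036,0.0136,0],"turn":0},{"jaw":0,"linear":[0,0,0],"turn":0.104},{"jaw":0,"linear":[0,0,0],"turn":0.104},{"jaw":0,"linear":[0,0,0],"turn":0.104},{"jaw":0,"linear":[0,0,0],"turn":0.104},{"jaw":0,"linear":[0,0,0],"turn":0.104}]'
python3 -c "
from h import *
goto(.5235,.449,.05,73.5)"
```

```text
clock: 8.77
position: [0.4977, 0.3008, 0.1873]
eef_rot: [-0.001, 0.621, 0.784, -0.002]
ft_force: [1.5, -0.8, -3.8]
width: 0.172
clock: 9.43
position: [0.5129, 0.4133, 0.1865]
eef_rot: [-0.0, 0.803, 0.596, -0.003]
ft_force: [-0.1, 0.2, -4.3]
width: 0.169
TCP [0.5129 0.4133 0.1865] psi 73.18 tilt [-0.005 -0.003 -1.   ] F [-0.1  0.2 -4.3] w 0.169 t 9.43
linear [0.0379 0.0004 0.1363] turn rad -0.006 q [ 0.56  0.5   0.19  1.26 -0.    2.42]
```

```bash
python3 -m inch '[{"jaw":0,"linear":[0.019,0,0.03],"turn":0},{"jaw":0,"linear":[0.019,0,0.03],"turn":0},{"jaw":0,"linear":[0,0,0.03],"turn":0},{"jaw":0,"linear":[0,0,0.03],"turn":0},{"jaw":0,"linear":[0,0,0.01],"turn":0},{"jaw":0,"linear":[0,0,0],"turn":0}]'
python3 - <<'E'
from h import *
goto(.5235,.449,.044,73.5)
E
```

```text
clock: 9.93
position: [0.5212, 0.4476, 0.0536]
eef_rot: [-0.0, 0.802, 0.598, -0.006]
ft_force: [-0.6, 0.2, -5.3]
width: 0.177
TCP [0.5212 0.4476 0.0536] psi 73.45 tilt [-0.01  -0.007 -1.   ] F [-0.6  0.2 -5.3] w 0.177 t 9.93
linear [0.0021 0.0018 0.0096] turn rad -0.001 q [ 0.59  0.64  0.09  1.03 -0.    2.45]
```

```bash
python3 -m inch '[{"jaw":0,"linear":[0,0,0.004],"turn":0},{"jaw":0,"linear":[0,0,0.004],"turn":0},{"jaw":0,"linear":[0,0,0],"turn":0}]'
python3 -m inch '[{"jaw":0,"linear":[0,0,0.002],"turn":0},{"jaw":0,"linear":[0,0,0],"turn":0}]'
```

```text
clock: 10.18
position: [0.5262, 0.4507, 0.0534]
eef_rot: [0.0, 0.802, 0.598, 0.001]
ft_force: [0.4, 0.2, -4.3]
width: 0.175
clock: 10.35
position: [0.5259, 0.4506, 0.0515]
eef_rot: [0.0, 0.802, 0.598, 0.001]
ft_force: [-0.1, -1.1, -3.6]
width: 0.175
```

```bash
python3 -m inch '[{"jaw":0,"linear":[0,0,0.004],"turn":0},{"jaw":0,"linear":[0,0,0],"turn":0},{"jaw":0,"linear":[0,0,0],"turn":0}]'
python3 -m inch '[{"jaw":0,"linear":[0,0,0.002],"turn":0},{"jaw":0,"linear":[0,0,0],"turn":0},{"jaw":0,"linear":[0,0,0],"turn":0}]'
```

```text
clock: 10.6
position: [0.5252, 0.4502, 0.0462]
eef_rot: [0.0, 0.802, 0.598, -0.0]
ft_force: [0.4, 0.3, -4.1]
width: 0.172
clock: 10.85
position: [0.5255, 0.4505, 0.0451]
eef_rot: [0.0, 0.802, 0.598, 0.0]
ft_force: [-1.7, -1.0, 1.6]
width: 0.17
```

```bash
python3 -m inch '[{"jaw":0.7,"linear":[0,0,0],"turn":0},{"jaw":0.7,"linear":[0,0,0],"turn":0},{"jaw":0.7,"linear":[0,0,0],"turn":0},{"jaw":0.7,"linear":[0,0,0],"turn":0},{"jaw":0.7,"linear":[0,0,-0.03],"turn":0},{"jaw":0.7,"linear":[0,0,-0.04],"turn":0},{"jaw":0.7,"linear":[0,0,-0.04],"turn":0},{"jaw":0.7,"linear":[0,0,0],"turn":0}]'
python3 - <<'E'
from h import *
goto(.419,.268,.2,92.4)
im,d,W,T=cloud("wrist");save(im,"w6")
print(barfit(W,(.525,.45),.045,.07)[3:], trayfit(W,(.419,.268),92.4))
im,d,W,T=cloud("scene");print(trayfit(W,(.419,.268),92.4))
E
```

```text
clock: 11.52
position: [0.529, 0.4529, 0.164]
eef_rot: [0.0, 0.802, 0.598, 0.007]
ft_force: [2.0, -0.2, 1.0]
width: 0.7
TCP [0.529  0.4529 0.164 ] psi 73.45 tilt [ 0.012  0.008 -1.   ] F [ 2.  -0.2  1. ] w 0.7 t 11.52
linear [-0.2081 -0.0524 -0.0387] turn rad -0.331 q [ 0.59  0.57  0.24  1.23 -0.    2.45]
(array([0.5248, 0.4493]), 100.1, 16.0, 73.5) (array([0.4199, 0.2672]), np.float64(92.7), np.float64(0.02), 1117)
(array([0.4191, 0.2672]), np.float64(92.7), np.float64(0.11), 628)
```

View pics/w6.png

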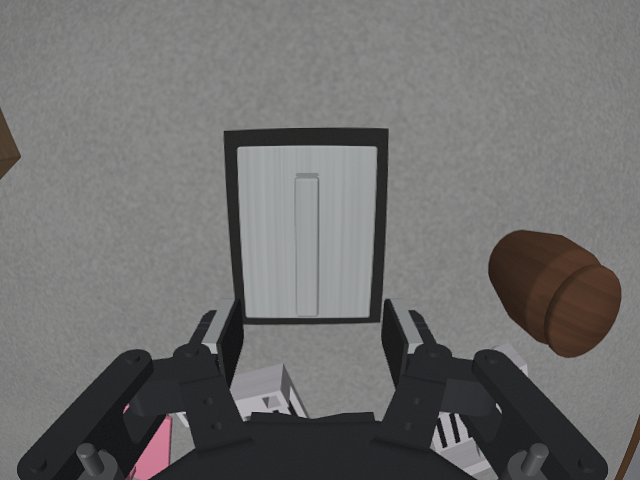

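The cover lies flat within the mat, seen at (307,235) in the wrist view. Next is tray D, nearest at (396,194) in the scene; fits from both cameras agree on (0.4195, 0.267).

```bash
python3 -m inch '[{"jaw":0.8,"linear":[0,0,-0.03],"turn":-0.11},{"jaw":0.8,"linear":[0,0,0],"turn":-0.11},{"jaw":0.8,"linear":[0,0,0],"turn":-0.116},{"jaw":0.8,"linear":[0,0,0],"turn":0},{"jaw":0.8,"linear":[0,0,0],"turn":0}]'
python3 - <<'E'
from h import *
goto(.4195,.267,.15,92.7)
E
```

```text
clock: 12.03
position: [0.5247, 0.4499, 0.1826]
eef_rot: [-0.0, 0.691, 0.722, -0.001]
ft_force: [-0.3, 0.8, -0.8]
width: 0.798
TCP [0.5247 0.4499 0.1826] psi 92.51 tilt [-0.002 -0.002 -1.   ] F [-0.3  0.8 -0.8] w 0.798 t 12.03
linear [-0.178  -0.113   0.0331] turn rad -0.003 q [ 0.59  0.57  0.28  1.29 -0.    2.12]
```

```bash
python3 -m inch '[{"jaw":0.8,"linear":[-0.03,-0.019,0.003],"turn":0},{"jaw":0.8,"linear":[-0.03,-0.019,0.003],"turn":0},{"jaw":0.8,"linear":[-0.03,-0.019,0.003],"turn":0},{"jaw":0.8,"linear":[-0.03,-0.019,0.003],"turn":0},{"jaw":0.8,"linear":[-0.03,-0.019,0.003],"turn":0},{"jaw":0.8,"linear":[-0.028,-0.018,0.003],"turn":0},{"jaw":0.8,"linear":[0,0,0],"turn":0},{"jaw":0.8,"linear":[0,0,0],"turn":0}]'
python3 - <<'E'
from h import *
im,d,W,T=cloud("wrist");save(im,"w7");print(trayfit(W,(.4195,.267),92.7))
goto(.4195,.267,.037,92.7)
E
```

```text
clock: 12.7
position: [0.4191, 0.2657, 0.1653]
eef_rot: [-0.001, 0.692, 0.722, -0.001]
ft_force: [0.5, -0.3, 0.2]
width: 0.799
(array([0.4191, 0.2669]), np.float64(92.3), np.float64(0.01), 10676)
TCP [0.4206 0.2669 0.166 ] psi 92.52 tilt [-0.  0. -1.] F [ 1.3 -0.4  0.3] w 0.798 t 12.75
linear [ 0.0002 -0.0011  0.129 ] turn rad -0.003 q [ 0.4   0.21 -0.3   1.07  0.    1.93]
```

View pics/w7.png

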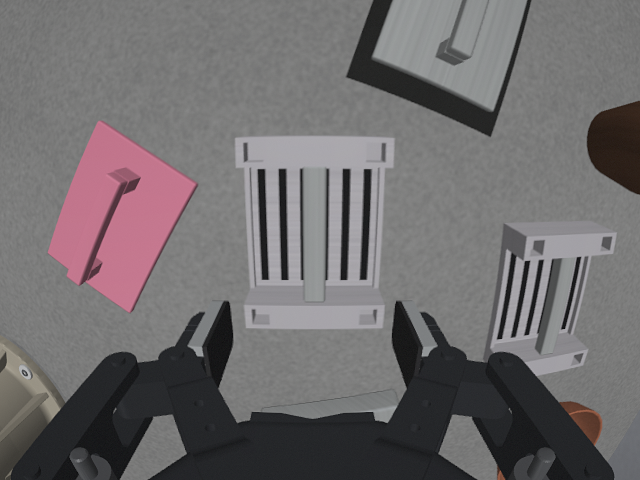

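```bash
python3 -m inch '[{"jaw":0.6,"linear":[0,-0.001,0.03],"turn":0},{"jaw":0.6,"linear":[0,0,0.03],"turn":0},{"jaw":0.6,"linear":[0,0,0.03],"turn":0},{"jaw":0.6,"linear":[0,0,0.025],"turn":0},{"jaw":0.6,"linear":[0,0,0.012],"turn":0},{"jaw":0.6,"linear":[0,0,0],"turn":0},{"jaw":0.6,"linear":[0,0,0],"turn":0}]'
python3 - <<'E'
from h import *
goto(.4192,.267,.037,92.5)
E
```

```text
clock: 13.33
position: [0.4202, 0.2679, 0.0386]
eef_rot: [-0.0, 0.69, 0.724, -0.001]
ft_force: [0.4, -0.0, 0.6]
width: 0.6
TCP [0.4202 0.2679 0.0386] psi 92.69 tilt [-0.001 -0.    -1.   ] F [ 0.4 -0.   0.6] w 0.6 t 13.33
linear [-0.0008 -0.001   0.0016] turn rad 0.003 q [ 0.41  0.33 -0.48  0.76  0.    1.93]
```

```bash
python3 -m inch '[{"jaw":0,"linear":[0,0,0],"turn":0},{"jaw":0,"linear":[0,0,0],"turn":0},{"jaw":0,"linear":[0,0,0],"turn":0},{"jaw":0,"linear":[0,0,0],"turn":0},{"jaw":0,"linear":[0,0,0],"turn":0},{"jaw":0,"linear":[0,0,0],"turn":0},{"jaw":0,"linear":[0,0,0],"turn":0}]' 60
python3 -m inch '[{"jaw":0,"linear":[0,0,-0.015],"turn":0},{"jaw":0,"linear":[0,0,-0.03],"turn":0},{"jaw":0,"linear":[0,0,-0.035],"turn":0},{"jaw":0,"linear":[0,0,-0.035],"turn":0},{"jaw":0,"linear":[0,0,-0.035],"turn":0},{"jaw":0,"linear":[0,0,0],"turn":0},{"jaw":0,"linear":[0,0,0],"turn":0},{"jaw":0,"linear":[0,0,0],"turn":0}]'
python3 - <<'E'
from h import *
goto(.4612,-.006,.19,103.1)
E
```

```text
clock: 13.92
position: [0.4212, 0.2678, 0.0406]
eef_rot: [0.001, 0.69, 0.724, 0.002]
ft_force: [0.3, 0.8, 4.9]
width: 0.171
clock: 14.58
position: [0.4188, 0.2667, 0.188]
eef_rot: [-0.0, 0.69, 0.723, -0.001]
ft_force: [0.1, 0.2, -5.3]
width: 0.169
TCP [0.4188 0.2667 0.188 ] psi 92.69 tilt [-0.002 -0.001 -1.   ] F [ 0.1  0.2 -5.3] w 0.169 t 14.58
linear [-0.2744  0.0296 -0.0018] turn rad -0.182 q [ 0.41  0.19 -0.26  1.12 -0.    1.93]
```

```bash
python3 -m inch '[{"jaw":0,"linear":[-0.0343,0.0037,0],"turn":0},{"jaw":0,"linear":[-0.0343,0.0037,0],"turn":0},{"jaw":0,"linear":[-0.0343,0.0037,0],"turn":0},{"jaw":0,"linear":[-0.0343,0.0037,0],"turn":0},{"jaw":0,"linear":[-0.0343,0.0037,0],"turn":0},{"jaw":0,"linear":[-0.0343,0.0037,0],"turn":0},{"jaw":0,"linear":[-0.0343,0.0037,0],"turn":0},{"jaw":0,"linear":[-0.0343,0.0037,0],"turn":0}]'
python3 -m inch '[{"jaw":0,"linear":[0,0,0],"turn":-0.09},{"jaw":0,"linear":[0,0,0],"turn":-0.09},{"jaw":0,"linear":[0,0,0],"turn":0},{"jaw":0,"linear":[0,0,0],"turn":0},{"jaw":0,"linear":[0,0,0],"turn":0}]'
python3 - <<'E'
from h import *
goto(.4612,-.006,.1,103.1)
for n in("scene","side"):
    im,d,W,T=cloud(n); p=tool()[0]
    b=p[2]-.0385  # z of underside+? print
    # tray tops around TCP height+~.012
    for h in (p[2]+.011,): print(n,trayfit(W,(.4612,-.006),103.1,0,h))
    save(im,n+"8",(220,150,420,310) if n=="scene" else (230,180,430,340),4)
E
```

```text
clock: 15.25
position: [0.4603, -0.0069, 0.1867]
eef_rot: [-0.002, 0.69, 0.724, -0.001]
ft_force: [0.8, -0.2, -4.5]
width: 0.169
clock: 15.67
position: [0.4612, -0.0051, 0.1879]
eef_rot: [-0.001, 0.623, 0.782, -0.001]
ft_force: [0.8, 0.6, -4.8]
width: 0.171
TCP [ 0.4612 -0.0051  0.1879] psi 102.91 tilt [-0.003  0.    -1.   ] F [ 0.8  0.6 -4.8] w 0.171 t 15.67
linear [-0.0009  0.      0.0879] turn rad -0.003 q [-0.19  0.12 -0.34  1.11 -0.    1.16]
scene (array([ 0.4609, -0.005 ]), np.float64(102.9), np.float64(0.32), 661)
side (array([ 0.4609, -0.0034]), np.float64(103.2), np.float64(0.79), 513)
```

View pics/scene8.png

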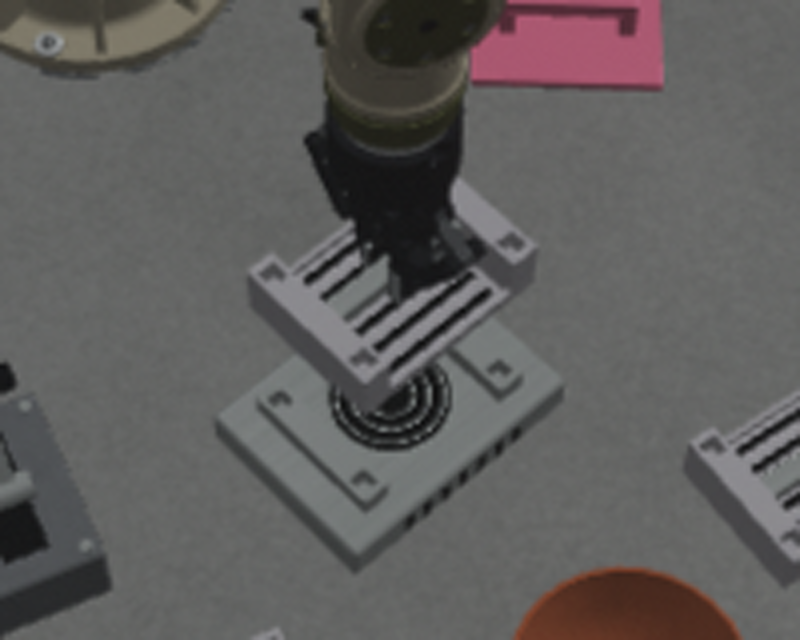

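View pics/side8.png

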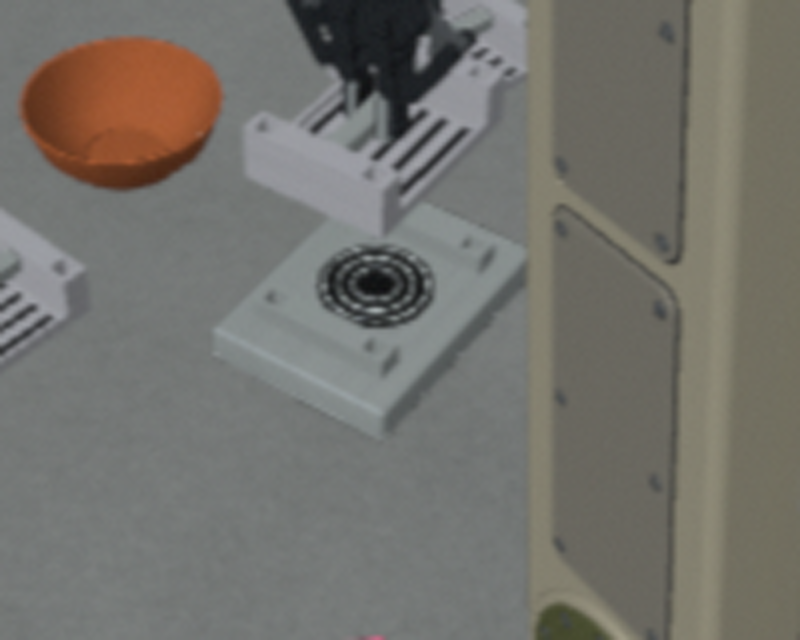

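```bash
python3 -m inch '[{"jaw":0,"linear":[-0.001,0,0.03],"turn":-0.002},{"jaw":0,"linear":[0,0,0.03],"turn":0},{"jaw":0,"linear":[0,0,0.025],"turn":0},{"jaw":0,"linear":[0,0,0.006],"turn":0},{"jaw":0,"linear":[0,0,0],"turn":0},{"jaw":0,"linear":[0,0,0],"turn":0},{"jaw":0,"linear":[0,0,0],"turn":0}]'
python3 - <<'E'
from h import *
goto(.4612,-.006,.078,103.1)
for n in("scene",):
    im,d,W,T=cloud(n); p=tool()[0]
    print(n,trayfit(W,(.4612,-.006),103.1,0,p[2]+.0115))
    save(im,n+"9",(250,190,390,310),5)
E
```

```text
clock: 16.35
position: [0.4639, -0.0066, 0.0999]
eef_rot: [0.001, 0.622, 0.783, 0.001]
ft_force: [-1.1, 0.2, -2.9]
width: 0.173
TCP [ 0.4639 -0.0066  0.0999] psi 103.13 tilt [ 0.003 -0.001 -1.   ] F [-1.1  0.2 -2.9] w 0.173 t 16.35
linear [ 0.0013 -0.0026  0.0219] turn rad 0.0 q [-0.19  0.2  -0.48  0.89 -0.    1.15]
scene (array([ 0.4637, -0.0064]), np.float64(103.0), np.float64(0.27), 589)
```

View pics/scene9.png

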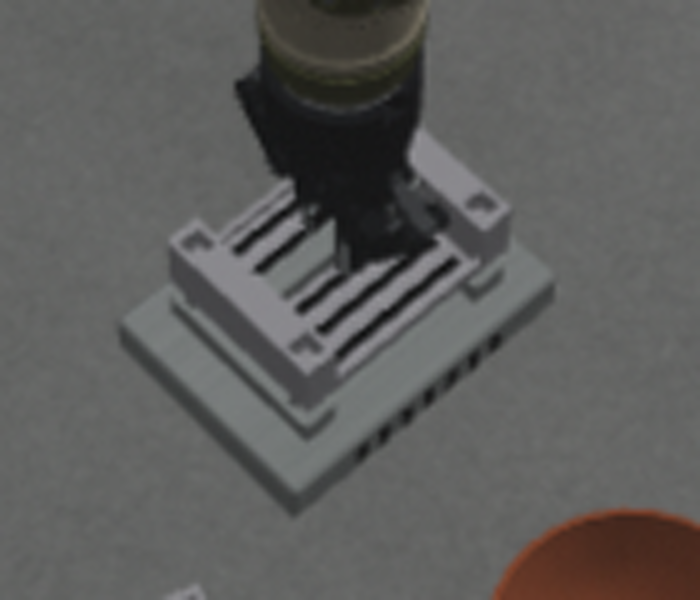

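```bash
python3 -m inch '[{"jaw":0,"linear":[0.0008,-0.0026,0.004],"turn":0},{"jaw":0,"linear":[0,0,0],"turn":0},{"jaw":0,"linear":[0,0,0],"turn":0},{"jaw":0,"linear":[0,0,0],"turn":0}]'
python3 - <<'E'
from h import *
goto(.4612,-.0062,.078,103.1)
for n in("scene",):
    im,d,W,T=cloud(n); p=tool()[0]
    print(n,trayfit(W,(.4612,-.006),103.1,0,p[2]+.0115))
E
```

```text
clock: 16.73
position: [0.4599, -0.0064, 0.0946]
eef_rot: [0.0, 0.622, 0.783, 0.0]
ft_force: [-0.4, 0.3, -4.6]
width: 0.172
TCP [ 0.4599 -0.0064  0.0946] psi 103.12 tilt [ 0.001 -0.    -1.   ] F [-0.4  0.3 -4.6] w 0.172 t 16.73
linear [-0.0001  0.0013  0.0166] turn rad 0.0 q [-0.19  0.2  -0.5   0.87 -0.    1.15]
scene (array([ 0.4599, -0.0061]), np.float64(102.9), np.float64(0.3), 570)
```

```bash
python3 -m inch '[{"jaw":0,"linear":[0,0.0013,0.003],"turn":0},{"jaw":0,"linear":[0,0,0],"turn":0},{"jaw":0,"linear":[0,0,0.002],"turn":0},{"jaw":0,"linear":[0,0,0],"turn":0},{"jaw":0,"linear":[0,0,0],"turn":0}]'
python3 -m inch '[{"jaw":0,"linear":[0,0,0.003],"turn":0},{"jaw":0,"linear":[0,0,0],"turn":0},{"jaw":0,"linear":[0,0,0],"turn":0}]'
```

```text
clock: 17.2
position: [0.4608, -0.006, 0.089]
eef_rot: [-0.0, 0.622, 0.783, -0.0]
ft_force: [-0.1, 0.0, -3.3]
width: 0.176
clock: 17.45
position: [0.4608, -0.006, 0.086]
eef_rot: [-0.0, 0.622, 0.783, -0.0]
ft_force: [-0.1, 0.1, -3.4]
width: 0.173
```

Below the rim level (0.0895) with no contact force, so the pins are entering.

```bash
python3 -m inch '[{"jaw":0,"linear":[0,0,0.003],"turn":0},{"jaw":0,"linear":[0,0,0],"turn":0},{"jaw":0,"linear":[0,0,0.003],"turn":0},{"jaw":0,"linear":[0,0,0],"turn":0},{"jaw":0,"linear":[0,0,0],"turn":0}]'
python3 -m inch '[{"jaw":0,"linear":[0,0,0.003],"turn":0},{"jaw":0,"linear":[0,0,0],"turn":0},{"jaw":0,"linear":[0,0,0],"turn":0}]'
```

```text
clock: 17.87
position: [0.4608, -0.006, 0.08]
eef_rot: [-0.0, 0.622, 0.783, -0.0]
ft_force: [0.7, -0.4, -3.3]
width: 0.167
clock: 18.12
position: [0.4613, -0.0061, 0.0789]
eef_rot: [0.001, 0.622, 0.783, 0.0]
ft_force: [-3.8, 0.2, 11.7]
width: 0.169
```

```bash
python3 -m inch '[{"jaw":0.6,"linear":[0,0,-0.001],"turn":0},{"jaw":0.6,"linear":[0,0,0],"turn":0},{"jaw":0.6,"linear":[0,0,0],"turn":0},{"jaw":0.6,"linear":[0,0,-0.02],"turn":0},{"jaw":0.6,"linear":[0,0,-0.03],"turn":0},{"jaw":0.6,"linear":[0,0,-0.04],"turn":0},{"jaw":0.6,"linear":[0,0,-0.02],"turn":0},{"jaw":0.6,"linear":[0,0,0],"turn":0}]'
python3 - <<'E'
from h import *
im,d,W,T=cloud("wrist");save(im,"w10");print(trayfit(W,(.461,-.006),103.1,0,.09));m=region(W,(.461,-.006),.08,.08,.1);print(np.median(W[m][:,2]))
im,d,W,T=cloud("scene");print(trayfit(W,(.461,-.006),103.1,0,.09),trayfit(W,(.638,.2135),95.1))
print('cover',barfit(W,(.525,.45),.042,.07)[3:])
goto(.638,.2135,.2,95.1)
E
```

```text
clock: 18.78
position: [0.4643, -0.0066, 0.1932]
eef_rot: [0.004, 0.622, 0.783, 0.002]
ft_force: [1.3, 0.5, 0.1]
width: 0.597
(array([ 0.4608, -0.0072]), np.float64(103.0), np.float64(0.01), 10838)
0.08852846000830336
(array([ 0.4608, -0.0062]), np.float64(103.1), np.float64(0.05), 629) (array([0.6385, 0.2127]), np.float64(94.7), np.float64(0.1), 748)
cover (array([0.5232, 0.4497]), 103.0, 21.0, 74.0)
TCP [ 0.4619 -0.0062  0.189 ] psi 103.12 tilt [ 0.003 -0.001 -1.   ] F [ 0.1 -0.4 -0.9] w 0.601 t 18.88
linear [ 0.174   0.2214 -0.0107] turn rad 0.14 q [-0.19  0.12 -0.34  1.11 -0.    1.15]
```

View pics/w10.png

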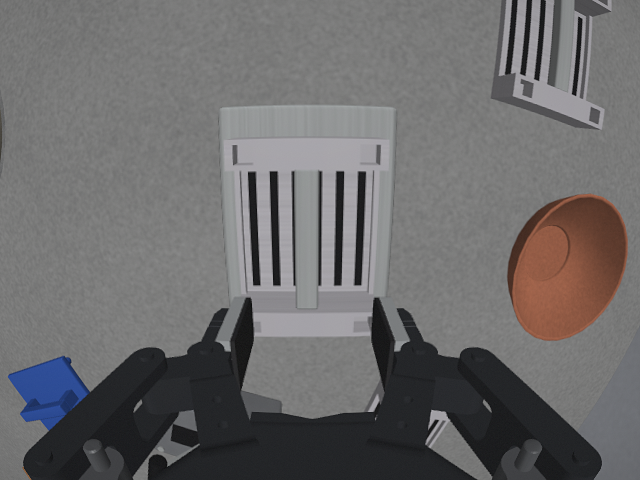

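The first tray sits square on the base with its block tops at 0.089 m, seen at (307,235) in the wrist view. Next is tray A.

```bash
python3 -m inch '[{"jaw":0.6,"linear":[0.0218,0.0277,0],"turn":0},{"jaw":0.6,"linear":[0.0218,0.0277,0],"turn":0},{"jaw":0.6,"linear":[0.0218,0.0277,0],"turn":0},{"jaw":0.6,"linear":[0.0218,0.0277,0],"turn":0},{"jaw":0.6,"linear":[0.0218,0.0277,0],"turn":0},{"jaw":0.6,"linear":[0.0218,0.0277,0],"turn":0},{"jaw":0.6,"linear":[0.0218,0.0277,0],"turn":0},{"jaw":0.6,"linear":[0.0218,0.0277,0],"turn":0}]'
python3 -m inch '[{"jaw":0.6,"linear":[0,0,0],"turn":0.07},{"jaw":0.6,"linear":[0,0,0],"turn":0.07},{"jaw":0.6,"linear":[0,0,0],"turn":0},{"jaw":0.6,"linear":[0,0,0],"turn":0}]'
python3 - <<'E'
from h import *
im,d,W,T=cloud("wrist");save(im,"w11");f=trayfit(W,(.638,.2135),95.1);print(f)
goto(*f[0],.038,f[1])
E
```

```text
clock: 19.55
position: [0.6371, 0.2154, 0.1855]
eef_rot: [-0.001, 0.622, 0.783, -0.001]
ft_force: [1.2, -0.3, -0.1]
width: 0.603
clock: 19.88
position: [0.6364, 0.2141, 0.1859]
eef_rot: [-0.001, 0.674, 0.739, -0.001]
ft_force: [-0.3, -0.6, -0.2]
width: 0.604
(array([0.6394, 0.2118]), np.float64(95.0), np.float64(0.01), 8897)
TCP [0.6365 0.2138 0.1866] psi 95.2 tilt [-0.003 -0.001 -1.   ] F [-0.3  0.3  0.1] w 0.601 t 19.93
linear [-0.0022  0.0031  0.1486] turn rad 0.003 q [ 0.2   0.53  0.22  1.27 -0.    1.68]
```

View pics/w11.png

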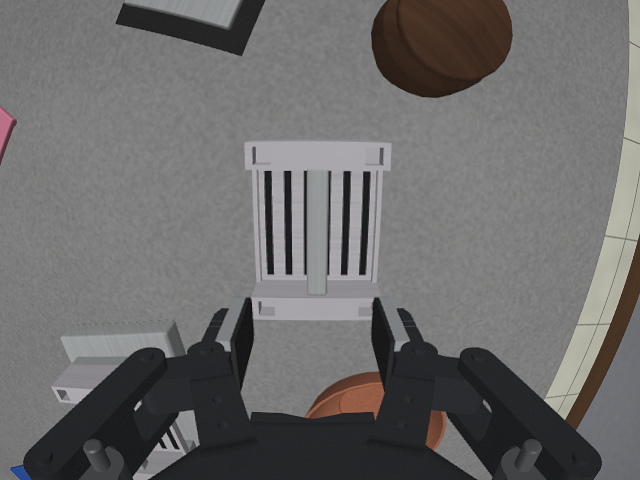

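```bash
python3 -m inch '[{"jaw":0.6,"linear":[-0.001,0.003,0.03],"turn":0},{"jaw":0.6,"linear":[0,0,0.035],"turn":0},{"jaw":0.6,"linear":[0,0,0.035],"turn":0},{"jaw":0.6,"linear":[0,0,0.03],"turn":0},{"jaw":0.6,"linear":[0,0,0.01],"turn":0},{"jaw":0.6,"linear":[0,0,0],"turn":0},{"jaw":0.6,"linear":[0,0,0],"turn":0}]'
python3 - <<'E'
from h import *
goto(.6388,.2128,.038,95)
E
```

```text
clock: 20.52
position: [0.6404, 0.213, 0.0488]
eef_rot: [-0.0, 0.675, 0.738, -0.0]
ft_force: [1.0, 0.4, 1.1]
width: 0.6
TCP [0.6404 0.213  0.0488] psi 95.11 tilt [-0. -0. -1.] F [1.  0.4 1.1] w 0.6 t 20.52
linear [-0.0001 -0.0016  0.0108] turn rad 0.002 q [ 0.2   0.61  0.03  0.98 -0.    1.68]
```

```bash
python3 -m inch '[{"jaw":0.6,"linear":[0,-0.0015,0.01],"turn":0},{"jaw":0.6,"linear":[0,0,0],"turn":0},{"jaw":0.6,"linear":[0,0,0],"turn":0}]'
python3 -m inch '[{"jaw":0,"linear":[0,0,0],"turn":0},{"jaw":0,"linear":[0,0,0],"turn":0},{"jaw":0,"linear":[0,0,0],"turn":0},{"jaw":0,"linear":[0,0,0],"turn":0},{"jaw":0,"linear":[0,0,0],"turn":0},{"jaw":0,"linear":[0,0,0],"turn":0},{"jaw":0,"linear":[0,0,0],"turn":0}]' 60
python3 -m inch '[{"jaw":0,"linear":[0,0,-0.015],"turn":0},{"jaw":0,"linear":[0,0,-0.03],"turn":0},{"jaw":0,"linear":[0,0,-0.035],"turn":0},{"jaw":0,"linear":[0,0,-0.035],"turn":0},{"jaw":0,"linear":[0,0,-0.035],"turn":0},{"jaw":0,"linear":[0,0,0],"turn":0},{"jaw":0,"linear":[0,0,0],"turn":0},{"jaw":0,"linear":[0,0,0],"turn":0}]'
python3 - <<'E'
from h import *
goto(.4612,-.006,.19,103.1)
E
```

```text
clock: 20.77
position: [0.6394, 0.2134, 0.0394]
eef_rot: [0.0, 0.675, 0.738, 0.001]
ft_force: [0.1, 0.7, -0.4]
width: 0.599
clock: 21.35
position: [0.6391, 0.2133, 0.0391]
eef_rot: [0.0, 0.675, 0.738, 0.0]
ft_force: [-2.9, 0.3, 6.0]
width: 0.175
clock: 22.02
position: [0.6382, 0.2131, 0.1867]
eef_rot: [-0.001, 0.675, 0.738, -0.001]
ft_force: [-1.0, 0.4, -4.4]
width: 0.173
TCP [0.6382 0.2131 0.1867] psi 95.09 tilt [-0.002 -0.001 -1.   ] F [-1.   0.4 -4.4] w 0.173 t 22.02
linear [-0.2025 -0.1957 -0.0028] turn rad -0.14 q [ 0.2   0.53  0.23  1.27 -0.    1.69]
```

```bash
python3 -m inch '[{"jaw":0,"linear":[-0.0253,-0.0245,0],"turn":0},{"jaw":0,"linear":[-0.0253,-0.0245,0],"turn":0},{"jaw":0,"linear":[-0.0253,-0.0245,0],"turn":0},{"jaw":0,"linear":[-0.0253,-0.0245,0],"turn":0},{"jaw":0,"linear":[-0.0253,-0.0245,0],"turn":0},{"jaw":0,"linear":[-0.0253,-0.0245,0],"turn":0},{"jaw":0,"linear":[-0.0253,-0.0245,0],"turn":0},{"jaw":0,"linear":[-0.0253,-0.0245,0],"turn":0}]'
python3 -m inch '[{"jaw":0,"linear":[0,0,0],"turn":-0.07},{"jaw":0,"linear":[0,0,0],"turn":-0.07},{"jaw":0,"linear":[0,0,0.03],"turn":0},{"jaw":0,"linear":[0,0,0.015],"turn":0},{"jaw":0,"linear":[0,0,0],"turn":0},{"jaw":0,"linear":[0,0,0],"turn":0},{"jaw":0,"linear":[0,0,0],"turn":0}]'
cat >> h.py <<'E'
def held(x=.4612,y=-.0062,z=.117,a=103.1,off=.0115):
    goto(x,y,z,a)
    for n in("scene","side"):
        im,d,W,T=cloud(n); p=tool()[0]
        print(n,trayfit(W,(.4612,-.006),103.1,0,p[2]+off))
    return im
E
python3 -c "
from h import *
held()"
```

```text
clock: 22.68
position: [0.4585, -0.0064, 0.1856]
eef_rot: [-0.002, 0.675, 0.738, -0.001]
ft_force: [-0.4, 0.8, -3.1]
width: 0.177
clock: 23.27
position: [0.4612, -0.0057, 0.1429]
eef_rot: [-0.001, 0.622, 0.783, -0.0]
ft_force: [-0.2, -0.4, -2.7]
width: 0.178
TCP [ 0.4612 -0.0057  0.1429] psi 103.12 tilt [-0.002  0.    -1.   ] F [-0.2 -0.4 -2.7] w 0.178 t 23.27
linear [-0.0005 -0.0001  0.0259] turn rad 0.0 q [-0.19  0.16 -0.42  1.   -0.    1.16]
scene (array([ 0.4613, -0.006 ]), np.float64(102.7), np.float64(0.27), 639)
side (array([ 0.4615, -0.0043]), np.float64(103.3), np.float64(0.77), 514)
```

```bash
python3 -m inch '[{"jaw":0,"linear":[0,0,0.01],"turn":0},{"jaw":0,"linear":[0,0,0],"turn":0},{"jaw":0,"linear":[0,0,0],"turn":0},{"jaw":0,"linear":[0,0,0],"turn":0}]'
python3 -c "
from h import *
held()"
```

```text
clock: 23.7
position: [0.4615, -0.0057, 0.1333]
eef_rot: [-0.0, 0.622, 0.783, -0.0]
ft_force: [0.1, 0.9, -2.2]
width: 0.169
TCP [ 0.4615 -0.0057  0.1333] psi 103.13 tilt [-0. -0. -1.] F [ 0.1  0.9 -2.2] w 0.169 t 23.7
linear [-0.0004 -0.0004  0.0163] turn rad 0.0 q [-0.19  0.16 -0.43  0.97 -0.    1.16]
scene (array([ 0.4611, -0.0063]), np.float64(103.2), np.float64(0.28), 643)
side (array([ 0.4617, -0.0041]), np.float64(103.4), np.float64(0.76), 522)
```

```bash
python3 -m inch '[{"jaw":0,"linear":[0,-0.0003,0.004],"turn":0},{"jaw":0,"linear":[0,0,0],"turn":0},{"jaw":0,"linear":[0,0,0.003],"turn":0},{"jaw":0,"linear":[0,0,0],"turn":0},{"jaw":0,"linear":[0,0,0],"turn":0}]'
python3 -m inch '[{"jaw":0,"linear":[0,0,0.003],"turn":0},{"jaw":0,"linear":[0,0,0],"turn":0},{"jaw":0,"linear":[0,0,0],"turn":0}]'
python3 -m inch '[{"jaw":0,"linear":[0,0,0.003],"turn":0},{"jaw":0,"linear":[0,0,0],"turn":0},{"jaw":0,"linear":[0,0,0],"turn":0}]'
```

```text
clock: 24.22
position: [0.4611, -0.0058, 0.126]
eef_rot: [-0.0, 0.622, 0.783, -0.0]
ft_force: [-0.1, 0.1, -3.8]
width: 0.173
clock: 24.47
position: [0.4612, -0.0058, 0.1231]
eef_rot: [-0.0, 0.622, 0.783, -0.0]
ft_force: [0.9, 0.1, -3.0]
width: 0.176
clock: 24.72
position: [0.4611, -0.0058, 0.1201]
eef_rot: [-0.0, 0.622, 0.783, -0.0]
ft_force: [0.1, 0.2, -3.1]
width: 0.173
```

```bash
python3 -m inch '[{"jaw":0,"linear":[0,0,0.003],"turn":0},{"jaw":0,"linear":[0,0,0],"turn":0},{"jaw":0,"linear":[0,0,0.001],"turn":0},{"jaw":0,"linear":[0,0,0],"turn":0},{"jaw":0,"linear":[0,0,0],"turn":0}]'
```

```text
clock: 25.13
position: [0.4617, -0.0059, 0.1173]
eef_rot: [0.001, 0.622, 0.783, 0.0]
ft_force: [-2.4, 0.5, 5.9]
width: 0.174
```

Home (TCP 0.1173 with contact). Release it and look.

```bash
python3 -m inch '[{"jaw":0.6,"linear":[0,0,0],"turn":0},{"jaw":0.6,"linear":[0,0,0],"turn":0},{"jaw":0.6,"linear":[0,0,0],"turn":0},{"jaw":0.6,"linear":[0,0,-0.02],"turn":0},{"jaw":0.6,"linear":[0,0,-0.03],"turn":0},{"jaw":0.6,"linear":[0,0,-0.04],"turn":0},{"jaw":0.6,"linear":[0,0,0],"turn":0},{"jaw":0.6,"linear":[0,0,0],"turn":0}]'
python3 - <<'E'
from h import *
im,d,W,T=cloud("wrist");save(im,"w12");print(trayfit(W,(.461,-.006),103.1,0,.13));m=region(W,(.461,-.006),.08,.12,.14);print(np.median(W[m][:,2]))
im,d,W,T=cloud("scene");save(im,"s12");print(trayfit(W,(.461,-.006),103.1,0,.13),'B',trayfit(W,(.6234,-.224),86.7),'C',trayfit(W,(.52,-.435),93))
print('cover',barfit(W,(.525,.45),.042,.07)[3:])
goto(.6234,-.2243,.2,86.7)
E
```

```text
clock: 25.8
position: [0.4632, -0.0062, 0.2085]
eef_rot: [0.002, 0.622, 0.783, 0.001]
ft_force: [0.6, -0.2, 0.7]
width: 0.6
(array([ 0.4615, -0.0074]), np.float64(103.0), np.float64(0.01), 12867)
0.12854077981172204
(array([ 0.4615, -0.0063]), np.float64(102.9), np.float64(0.06), 610) B (array([ 0.6235, -0.2243]), np.float64(86.7), np.float64(0.02), 854) C (array([ 0.5196, -0.4355]), np.float64(92.7), np.float64(0.02), 865)
cover (array([0.5241, 0.4494]), 102.7, 23.0, 74.4)
TCP [ 0.4611 -0.0058  0.2057] psi 103.12 tilt [-0. -0. -1.] F [ 0.1  0.9 -0.8] w 0.6 t 25.9
linear [-0.2496  0.1085  0.0057] turn rad 0.287 q [-0.19  0.11 -0.31  1.15 -0.    1.15]
```

View pics/s12.png

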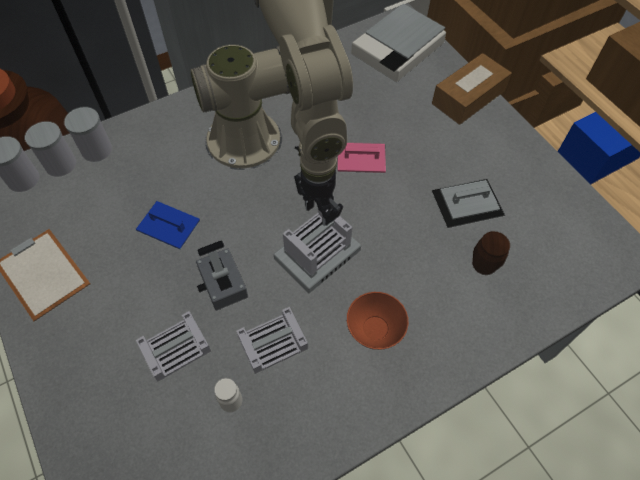

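The scene view shows two trays stacked on the base at (318,243), the cover on the mat at (470,202), and the remaining trays at (272,340) and (173,345). The toggle is still OFF. Next is tray B.

```bash
python3 -m inch '[{"jaw":0.6,"linear":[-0.0312,0.0136,0],"turn":0},{"jaw":0.6,"linear":[-0.0312,0.0136,0],"turn":0},{"jaw":0.6,"linear":[-0.0312,0.0136,0],"turn":0},{"jaw":0.6,"linear":[-0.0312,0.0136,0],"turn":0},{"jaw":0.6,"linear":[-0.0312,0.0136,0],"turn":0},{"jaw":0.6,"linear":[-0.0312,0.0136,0],"turn":0},{"jaw":0.6,"linear":[-0.0312,0.0136,0],"turn":0},{"jaw":0.6,"linear":[-0.0312,0.0136,0],"turn":0}]'
python3 -m inch '[{"jaw":0.6,"linear":[0,0,0],"turn":0.095},{"jaw":0.6,"linear":[0,0,0],"turn":0.095},{"jaw":0.6,"linear":[0,0,0],"turn":0.097},{"jaw":0.6,"linear":[0,0,0.03],"turn":0},{"jaw":0.6,"linear":[0,0,0],"turn":0},{"jaw":0.6,"linear":[0,0,0],"turn":0}]'
python3 - <<'E'
from h import *
im,d,W,T=cloud("wrist");save(im,"w13");f=trayfit(W,(.6235,-.2243),86.7);print(f)
goto(.6235,-.2243,.038,86.7)
E
```

```text
clock: 26.57
position: [0.6238, -0.2252, 0.2037]
eef_rot: [-0.002, 0.622, 0.783, -0.0]
ft_force: [0.7, 0.8, 1.0]
width: 0.604
clock: 27.07
position: [0.6217, -0.2232, 0.1727]
eef_rot: [-0.004, 0.727, 0.686, -0.001]
ft_force: [0.0, 0.8, -0.0]
width: 0.6
(array([ 0.6238, -0.2257]), np.float64(86.4), np.float64(0.0), 9457)
TCP [ 0.6227 -0.2237  0.1746] psi 86.7 tilt [-0.004  0.002 -1.   ] F [-0.  -0.6  0.8] w 0.6 t 27.12
linear [-0.0008  0.0014  0.1366] turn rad -0.0 q [-0.47  0.51  0.17  1.24 -0.    1.16]
```

View pics/w13.png

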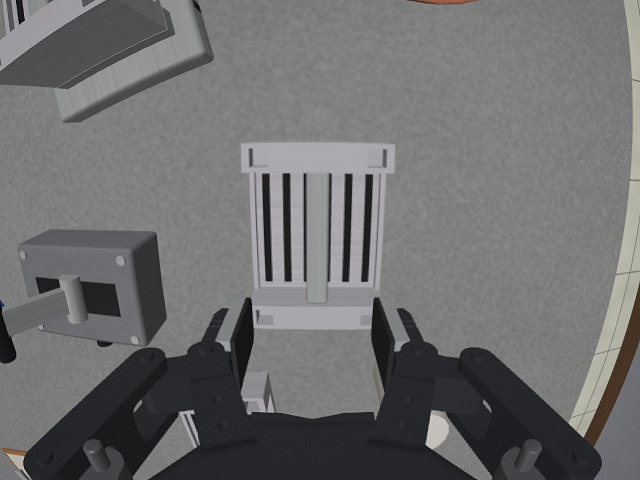

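```bash
python3 -m inch '[{"jaw":0.6,"linear":[-0.0005,0.001,0.03],"turn":0},{"jaw":0.6,"linear":[0,0,0.035],"turn":0},{"jaw":0.6,"linear":[0,0,0.035],"turn":0},{"jaw":0.6,"linear":[0,0,0.025],"turn":0},{"jaw":0.6,"linear":[0,0,0],"turn":0},{"jaw":0.6,"linear":[0,0,0],"turn":0}]'
python3 - <<'E'
from h import *
goto(.6237,-.2245,.039,86.6)
E
```

```text
clock: 27.62
position: [0.6241, -0.2244, 0.0509]
eef_rot: [-0.001, 0.727, 0.686, -0.001]
ft_force: [0.4, -0.3, 0.1]
width: 0.598
TCP [ 0.6241 -0.2244  0.0509] psi 86.69 tilt [-0.002  0.001 -1.   ] F [ 0.4 -0.3  0.1] w 0.598 t 27.62
linear [-0.0002 -0.0004  0.0119] turn rad 0.002 q [-0.47  0.59 -0.01  0.97 -0.    1.16]
```

```bash
python3 -m inch '[{"jaw":0.6,"linear":[0,0,0.012],"turn":0},{"jaw":0.6,"linear":[0,0,0],"turn":0},{"jaw":0.6,"linear":[0,0,0],"turn":0}]'
python3 -m inch '[{"jaw":0,"linear":[0,0,0],"turn":0},{"jaw":0,"linear":[0,0,0],"turn":0},{"jaw":0,"linear":[0,0,0],"turn":0},{"jaw":0,"linear":[0,0,0],"turn":0},{"jaw":0,"linear":[0,0,0],"turn":0},{"jaw":0,"linear":[0,0,0],"turn":0},{"jaw":0,"linear":[0,0,0],"turn":0}]' 60
python3 -m inch '[{"jaw":0,"linear":[0,0,-0.015],"turn":0},{"jaw":0,"linear":[0,0,-0.03],"turn":0},{"jaw":0,"linear":[0,0,-0.035],"turn":0},{"jaw":0,"linear":[0,0,-0.04],"turn":0},{"jaw":0,"linear":[0,0,-0.04],"turn":0},{"jaw":0,"linear":[0,0,-0.025],"turn":0},{"jaw":0,"linear":[0,0,0],"turn":0},{"jaw":0,"linear":[0,0,0],"turn":0}]'
python3 - <<'E'
from h import *
goto(.4612,-.006,.22,103.1)
E
```

```text
clock: 27.87
position: [0.6257, -0.2251, 0.0406]
eef_rot: [0.001, 0.727, 0.686, 0.0]
ft_force: [-0.4, 0.3, -0.9]
width: 0.599
clock: 28.45
position: [0.6256, -0.2251, 0.0404]
eef_rot: [0.001, 0.727, 0.686, 0.0]
ft_force: [-0.7, 0.2, 5.8]
width: 0.175
clock: 29.12
position: [0.6254, -0.225, 0.2248]
eef_rot: [0.001, 0.727, 0.686, 0.0]
ft_force: [-0.2, 0.1, -5.4]
width: 0.176
TCP [ 0.6254 -0.225   0.2248] psi 86.68 tilt [ 0.002 -0.001 -1.   ] F [-0.2  0.1 -5.4] w 0.176 t 29.12
linear [ 0.2091 -0.1766  0.0043] turn rad -0.287 q [-0.47  0.5   0.27  1.34 -0.    1.16]
```

```bash
python3 -m inch '[{"jaw":0,"linear":[0.0261,-0.0221,0],"turn":0},{"jaw":0,"linear":[0.0261,-0.0221,0],"turn":0},{"jaw":0,"linear":[0.0261,-0.0221,0],"turn":0},{"jaw":0,"linear":[0.0261,-0.0221,0],"turn":0},{"jaw":0,"linear":[0.0261,-0.0221,0],"turn":0},{"jaw":0,"linear":[0.0261,-0.0221,0],"turn":0},{"jaw":0,"linear":[0.0261,-0.0221,0],"turn":0},{"jaw":0,"linear":[0.0261,-0.0221,0],"turn":0}]'
python3 -m inch '[{"jaw":0,"linear":[0,0,0],"turn":-0.095},{"jaw":0,"linear":[0,0,0],"turn":-0.095},{"jaw":0,"linear":[0,0,0],"turn":-0.097},{"jaw":0,"linear":[0,0,0.03],"turn":0},{"jaw":0,"linear":[0,0,0.01],"turn":0},{"jaw":0,"linear":[0,0,0],"turn":0},{"jaw":0,"linear":[0,0,0],"turn":0},{"jaw":0,"linear":[0,0,0],"turn":0}]'
python3 -c "
from h import *
held(z=.158)"
```

```text
clock: 29.78
position: [0.4571, -0.0046, 0.2207]
eef_rot: [-0.003, 0.727, 0.686, -0.002]
ft_force: [0.8, 1.5, -4.4]
width: 0.173
clock: 30.45
position: [0.4602, -0.0061, 0.184]
eef_rot: [-0.001, 0.622, 0.783, -0.0]
ft_force: [0.3, -1.4, -3.9]
width: 0.172
TCP [ 0.4602 -0.0061  0.184 ] psi 103.09 tilt [-0.001  0.    -1.   ] F [ 0.3 -1.4 -3.9] w 0.172 t 30.45
linear [-0.0003  0.001   0.026 ] turn rad -0.0 q [-0.19  0.12 -0.35  1.1  -0.    1.15]
scene (array([ 0.4598, -0.0059]), np.float64(102.9), np.float64(0.28), 634)
side (array([ 0.4604, -0.0046]), np.float64(103.1), np.float64(0.77), 480)
```

```bash
python3 -m inch '[{"jaw":0,"linear":[0,0.0012,0.01],"turn":0},{"jaw":0,"linear":[0,0,0],"turn":0},{"jaw":0,"linear":[0,0,0],"turn":0},{"jaw":0,"linear":[0,0,0],"turn":0}]'
python3 -c "
from h import *
held(z=.158)"
```

```text
clock: 30.88
position: [0.4616, -0.0058, 0.1742]
eef_rot: [-0.0, 0.622, 0.783, -0.0]
ft_force: [0.4, -0.3, -4.4]
width: 0.172
TCP [ 0.4616 -0.0058  0.1742] psi 103.12 tilt [-0. -0. -1.] F [ 0.4 -0.3 -4.4] w 0.172 t 30.88
linear [-0.0003 -0.0005  0.0162] turn rad 0.0 q [-0.19  0.13 -0.36  1.07 -0.    1.16]
scene (array([ 0.4612, -0.0052]), np.float64(102.7), np.float64(0.29), 655)
side (array([ 0.4608, -0.0036]), np.float64(103.2), np.float64(0.81), 497)
```

```bash
python3 -m inch '[{"jaw":0,"linear":[-0.0008,-0.0002,0.004],"turn":0},{"jaw":0,"linear":[0,0,0],"turn":0},{"jaw":0,"linear":[0,0,0.003],"turn":0},{"jaw":0,"linear":[0,0,0],"turn":0},{"jaw":0,"linear":[0,0,0],"turn":0}]'
python3 -m inch '[{"jaw":0,"linear":[0,0,0.003],"turn":0},{"jaw":0,"linear":[0,0,0],"turn":0},{"jaw":0,"linear":[0,0,0],"turn":0}]'
python3 -m inch '[{"jaw":0,"linear":[0,0,0.003],"turn":0},{"jaw":0,"linear":[0,0,0],"turn":0},{"jaw":0,"linear":[0,0,0],"turn":0}]'
```

```text
clock: 31.4
position: [0.4614, -0.0066, 0.167]
eef_rot: [-0.0, 0.622, 0.783, -0.0]
ft_force: [0.9, 0.6, -4.2]
width: 0.171
clock: 31.65
position: [0.4615, -0.0066, 0.1641]
eef_rot: [-0.0, 0.622, 0.783, -0.0]
ft_force: [0.9, 0.8, -3.5]
width: 0.172
clock: 31.9
position: [0.4615, -0.0066, 0.1611]
eef_rot: [-0.0, 0.622, 0.783, -0.0]
ft_force: [-0.1, 0.3, -5.0]
width: 0.171
```

```bash
python3 -m inch '[{"jaw":0,"linear":[0,0,0.003],"turn":0},{"jaw":0,"linear":[0,0,0],"turn":0},{"jaw":0,"linear":[0,0,0],"turn":0}]'
python3 -m inch '[{"jaw":0,"linear":[0,0,0.0015],"turn":0},{"jaw":0,"linear":[0,0,0],"turn":0},{"jaw":0,"linear":[0,0,0],"turn":0}]'
```

```text
clock: 32.15
position: [0.4621, -0.0067, 0.1587]
eef_rot: [0.001, 0.622, 0.783, 0.0]
ft_force: [-0.2, -1.0, -0.9]
width: 0.173
clock: 32.4
position: [0.4621, -0.0067, 0.1586]
eef_rot: [0.001, 0.622, 0.783, 0.0]
ft_force: [-4.3, 0.7, 11.1]
width: 0.173
```

Home. Release it, check, and go to tray C.

```bash
python3 -m inch '[{"jaw":0.6,"linear":[0,0,-0.001],"turn":0},{"jaw":0.6,"linear":[0,0,0],"turn":0},{"jaw":0.6,"linear":[0,0,0],"turn":0},{"jaw":0.6,"linear":[0,0,-0.02],"turn":0},{"jaw":0.6,"linear":[0,0,-0.03],"turn":0},{"jaw":0.6,"linear":[0,0,-0.03],"turn":0},{"jaw":0.6,"linear":[0,0,0],"turn":0},{"jaw":0.6,"linear":[0,0,0],"turn":0}]'
python3 - <<'E'
from h import *
im,d,W,T=cloud("wrist");save(im,"w14");print(trayfit(W,(.461,-.006),103.1,0,.17));m=region(W,(.461,-.006),.08,.16,.18);print(np.median(W[m][:,2]))
im,d,W,T=cloud("scene");save(im,"s14");print(trayfit(W,(.461,-.006),103.1,0,.17),'C',trayfit(W,(.52,-.435),93))
print('cover',barfit(W,(.525,.45),.042,.07)[3:])
goto(.5197,-.4355,.2,92.8)
E
```

```text
clock: 33.07
position: [0.463, -0.0069, 0.2393]
eef_rot: [0.002, 0.622, 0.783, 0.001]
ft_force: [0.4, 0.0, -0.2]
width: 0.599
(array([ 0.4617, -0.0073]), np.float64(103.0), np.float64(0.01), 13915)
0.1684843928242512
(array([ 0.4622, -0.0063]), np.float64(102.8), np.float64(0.07), 600) C (array([ 0.5195, -0.4355]), np.float64(92.4), np.float64(0.03), 857)
cover (array([0.5232, 0.4494]), 102.6, 21.6, 72.2)
TCP [ 0.4614 -0.0066  0.237 ] psi 103.12 tilt [-0.001  0.    -1.   ] F [-0.7  0.4 -0.3] w 0.601 t 33.17
linear [-0.4309 -0.0405  0.0369] turn rad 0.18 q [-0.19  0.1  -0.25  1.23 -0.    1.15]
```

View pics/s14.png

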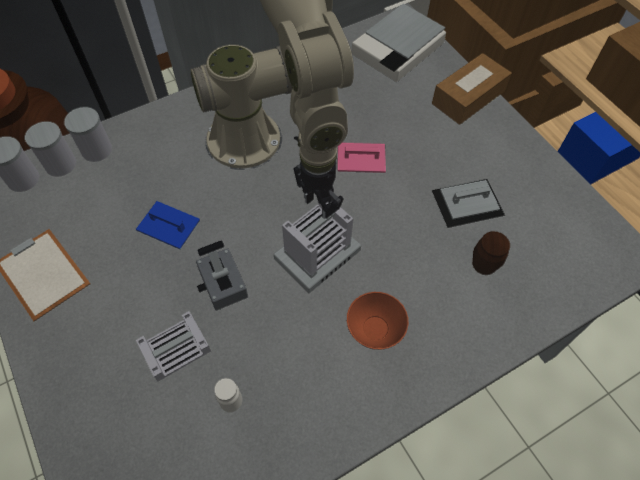

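The view shows three trays stacked at (318,240), with tray C left at (173,345).

```bash
python3 -m inch '[{"jaw":0.6,"linear":[-0.036,-0.0034,0],"turn":0},{"jaw":0.6,"linear":[-0.036,-0.0034,0],"turn":0},{"jaw":0.6,"linear":[-0.036,-0.0034,0],"turn":0},{"jaw":0.6,"linear":[-0.036,-0.0034,0],"turn":0},{"jaw":0.6,"linear":[-0.036,-0.0034,0],"turn":0},{"jaw":0.6,"linear":[-0.036,-0.0034,0],"turn":0},{"jaw":0.6,"linear":[-0.036,-0.0034,0],"turn":0},{"jaw":0.6,"linear":[-0.036,-0.0034,0],"turn":0}]'
python3 -m inch '[{"jaw":0.6,"linear":[-0.036,-0.0034,0],"turn":0},{"jaw":0.6,"linear":[-0.036,-0.0034,0],"turn":0},{"jaw":0.6,"linear":[-0.036,-0.0034,0],"turn":0},{"jaw":0.6,"linear":[-0.035,-0.003,0],"turn":0},{"jaw":0.6,"linear":[0,0,0],"turn":0.09},{"jaw":0.6,"linear":[0,0,0],"turn":0.09},{"jaw":0.6,"linear":[0,0,0],"turn":0},{"jaw":0.6,"linear":[0,0,0],"turn":0}]'
python3 - <<'E'
from h import *
im,d,W,T=cloud("wrist");save(im,"w15");f=trayfit(W,(.5195,-.4355),92.7);print(f)
goto(.5196,-.4355,.038,92.6)
E
```

```text
clock: 33.83
position: [0.4997, -0.2946, 0.2358]
eef_rot: [-0.002, 0.622, 0.783, -0.0]
ft_force: [1.3, -0.1, -0.4]
width: 0.606
clock: 34.5
position: [0.5196, -0.4352, 0.2358]
eef_rot: [-0.002, 0.689, 0.725, 0.0]
ft_force: [0.7, 1.2, 0.4]
width: 0.601
(array([ 0.5197, -0.4373]), np.float64(92.4), np.float64(0.01), 6637)
TCP [ 0.5198 -0.435   0.2364] psi 92.96 tilt [-0.002  0.002 -1.   ] F [-0.1 -0.2 -0.5] w 0.604 t 34.55
linear [-9.000e-04  1.000e-04  1.984e-01] turn rad 0.006 q [-0.82  0.53  0.35  1.39 -0.    0.7 ]
```

View pics/w15.png

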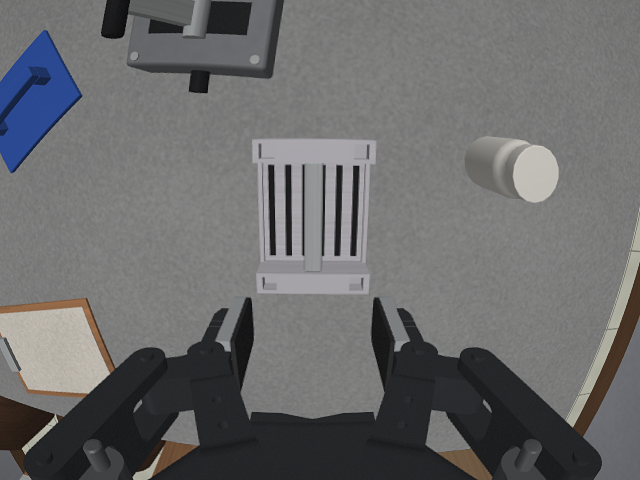

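```bash
python3 -m inch '[{"jaw":0.6,"linear":[-0.0012,0,0.036],"turn":0.006},{"jaw":0.6,"linear":[0,0,0.036],"turn":0},{"jaw":0.6,"linear":[0,0,0.036],"turn":0},{"jaw":0.6,"linear":[0,0,0.036],"turn":0},{"jaw":0.6,"linear":[0,0,0.036],"turn":0},{"jaw":0.6,"linear":[0,0,0.005],"turn":0},{"jaw":0.6,"linear":[0,0,0],"turn":0},{"jaw":0.6,"linear":[0,0,0],"turn":0}]'
python3 - <<'E'
from h import *
goto(.5196,-.436,.039,92.6)
E
```

```text
clock: 35.22
position: [0.5208, -0.4369, 0.0542]
eef_rot: [0.001, 0.691, 0.723, -0.0]
ft_force: [-0.5, -0.4, 1.2]
width: 0.601
TCP [ 0.5208 -0.4369  0.0542] psi 92.54 tilt [ 0.001 -0.001 -1.   ] F [-0.5 -0.4  1.2] w 0.601 t 35.22
linear [ 0.0009 -0.0011  0.0152] turn rad -0.001 q [-0.82  0.62  0.05  1.   -0.    0.71]
```

```bash
python3 -m inch '[{"jaw":0.6,"linear":[0.001,-0.001,0.015],"turn":0},{"jaw":0.6,"linear":[0,0,0],"turn":0},{"jaw":0.6,"linear":[0,0,0],"turn":0}]'
python3 -m inch '[{"jaw":0,"linear":[0,0,0],"turn":0},{"jaw":0,"linear":[0,0,0],"turn":0},{"jaw":0,"linear":[0,0,0],"turn":0},{"jaw":0,"linear":[0,0,0],"turn":0},{"jaw":0,"linear":[0,0,0],"turn":0},{"jaw":0,"linear":[0,0,0],"turn":0},{"jaw":0,"linear":[0,0,0],"turn":0}]' 60
python3 -m inch '[{"jaw":0,"linear":[0,0,-0.015],"turn":0},{"jaw":0,"linear":[0,0,-0.035],"turn":0},{"jaw":0,"linear":[0,0,-0.04],"turn":0},{"jaw":0,"linear":[0,0,-0.04],"turn":0},{"jaw":0,"linear":[0,0,-0.04],"turn":0},{"jaw":0,"linear":[0,0,-0.04],"turn":0},{"jaw":0,"linear":[0,0,-0.025],"turn":0},{"jaw":0,"linear":[0,0,0],"turn":0}]'
python3 - <<'E'
from h import *
goto(.4612,-.006,.26,103.1)
E
```

```text
clock: 35.47
position: [0.52, -0.4365, 0.0402]
eef_rot: [0.001, 0.692, 0.722, -0.0]
ft_force: [0.3, -0.1, -0.2]
width: 0.599
clock: 36.05
position: [0.5194, -0.4364, 0.0393]
eef_rot: [0.001, 0.692, 0.722, -0.0]
ft_force: [-3.1, -0.1, 5.4]
width: 0.175
clock: 36.72
position: [0.5207, -0.4373, 0.28]
eef_rot: [0.005, 0.692, 0.722, -0.0]
ft_force: [0.8, -0.4, -2.8]
width: 0.174
TCP [ 0.5207 -0.4373  0.28  ] psi 92.47 tilt [ 0.007 -0.008 -1.   ] F [ 0.8 -0.4 -2.8] w 0.174 t 36.72
linear [ 0.4336 -0.0409  0.0162] turn rad -0.186 q [-0.82  0.52  0.44  1.48 -0.    0.71]
```

```bash
python3 -m inch '[{"jaw":0,"linear":[0.0361,-0.0034,0],"turn":0},{"jaw":0,"linear":[0.0361,-0.0034,0],"turn":0},{"jaw":0,"linear":[0.0361,-0.0034,0],"turn":0},{"jaw":0,"linear":[0.0361,-0.0034,0],"turn":0},{"jaw":0,"linear":[0.0361,-0.0034,0],"turn":0},{"jaw":0,"linear":[0.0361,-0.0034,0],"turn":0},{"jaw":0,"linear":[0.0361,-0.0034,0],"turn":0},{"jaw":0,"linear":[0.0361,-0.0034,0],"turn":0}]'
python3 -m inch '[{"jaw":0,"linear":[0.0361,-0.0034,0],"turn":0},{"jaw":0,"linear":[0.0361,-0.0034,0],"turn":0},{"jaw":0,"linear":[0.0361,-0.0034,0],"turn":0},{"jaw":0,"linear":[0.036,-0.0034,0],"turn":0},{"jaw":0,"linear":[0,0,0],"turn":-0.093},{"jaw":0,"linear":[0,0,0],"turn":-0.093},{"jaw":0,"linear":[0,0,0],"turn":0},{"jaw":0,"linear":[0,0,0],"turn":0}]'
python3 -c "
from h import *
held(z=.225)"
```

```text
clock: 37.38
position: [0.478, -0.1463, 0.2706]
eef_rot: [-0.002, 0.692, 0.722, -0.0]
ft_force: [1.3, 1.0, -3.7]
width: 0.172
clock: 38.05
position: [0.459, -0.0045, 0.2714]
eef_rot: [-0.001, 0.623, 0.783, -0.001]
ft_force: [0.2, 1.0, -3.3]
width: 0.172
TCP [ 0.459  -0.0045  0.2714] psi 103.0 tilt [-0.002  0.    -1.   ] F [ 0.2  1.  -3.3] w 0.172 t 38.05
linear [-0.0021  0.0019  0.0464] turn rad -0.002 q [-0.18  0.08 -0.18  1.31 -0.    1.16]
scene (array([ 0.4591, -0.0042]), np.float64(102.7), np.float64(0.33), 765)
side (array([ 0.459 , -0.0028]), np.float64(103.1), np.float64(0.75), 571)
```

```bash
python3 -m inch '[{"jaw":0,"linear":[-0.0018,0.002,0.03],"turn":-0.002},{"jaw":0,"linear":[0,0,0.022],"turn":0},{"jaw":0,"linear":[0,0,0],"turn":0},{"jaw":0,"linear":[0,0,0],"turn":0},{"jaw":0,"linear":[0,0,0],"turn":0},{"jaw":0,"linear":[0,0,0],"turn":0}]'
python3 -c "
from h import *
held(z=.197)"
```

```text
clock: 38.65
position: [0.4631, -0.0066, 0.2223]
eef_rot: [0.001, 0.621, 0.784, 0.001]
ft_force: [0.7, -0.3, -3.7]
width: 0.174
TCP [ 0.4631 -0.0066  0.2223] psi 103.18 tilt [ 0.002 -0.001 -1.   ] F [ 0.7 -0.3 -3.7] w 0.174 t 38.65
linear [ 0.0008 -0.0019  0.0253] turn rad 0.001 q [-0.19  0.1  -0.27  1.19 -0.    1.15]
scene (array([ 0.463 , -0.0062]), np.float64(102.9), np.float64(0.27), 713)
side (array([ 0.4632, -0.0044]), np.float64(103.1), np.float64(0.73), 544)
```

```bash
python3 -m inch '[{"jaw":0,"linear":[0,-0.0012,0.008],"turn":0},{"jaw":0,"linear":[0,0,0],"turn":0},{"jaw":0,"linear":[0,0,0],"turn":0},{"jaw":0,"linear":[0,0,0],"turn":0}]'
python3 -c "
from h import *
held(z=.197)"
```

```text
clock: 39.08
position: [0.4608, -0.0064, 0.2127]
eef_rot: [-0.0, 0.621, 0.784, -0.0]
ft_force: [-0.3, 0.6, -3.3]
width: 0.173
TCP [ 0.4608 -0.0064  0.2127] psi 103.23 tilt [-0. -0. -1.] F [-0.3  0.6 -3.3] w 0.173 t 39.08
linear [0.0001 0.0004 0.0157] turn rad 0.002 q [-0.19  0.11 -0.3   1.17 -0.    1.15]
scene (array([ 0.46  , -0.0062]), np.float64(103.2), np.float64(0.3), 718)
side (array([ 0.4609, -0.0044]), np.float64(103.7), np.float64(0.74), 535)
```

```bash
python3 -m inch '[{"jaw":0,"linear":[0,0.0007,0.004],"turn":0.002},{"jaw":0,"linear":[0,0,0],"turn":0},{"jaw":0,"linear":[0,0,0.003],"turn":0},{"jaw":0,"linear":[0,0,0],"turn":0},{"jaw":0,"linear":[0,0,0],"turn":0}]'
python3 -m inch '[{"jaw":0,"linear":[0,0,0.003],"turn":0},{"jaw":0,"linear":[0,0,0],"turn":0},{"jaw":0,"linear":[0,0,0],"turn":0}]'
python3 -m inch '[{"jaw":0,"linear":[0,0,0.003],"turn":0},{"jaw":0,"linear":[0,0,0],"turn":0},{"jaw":0,"linear":[0,0,0],"turn":0}]'
```

```text
clock: 39.6
position: [0.4619, -0.0066, 0.2056]
eef_rot: [0.0, 0.622, 0.783, -0.0]
ft_force: [2.1, -2.0, -4.6]
width: 0.172
clock: 39.85
position: [0.4616, -0.0063, 0.2025]
eef_rot: [-0.0, 0.622, 0.783, -0.0]
ft_force: [1.5, -2.3, -4.8]
width: 0.174
clock: 40.1
position: [0.4615, -0.0061, 0.1994]
eef_rot: [-0.0, 0.622, 0.783, -0.0]
ft_force: [0.7, -2.2, -4.7]
width: 0.172
```

```bash
python3 -m inch '[{"jaw":0,"linear":[0,0,0.003],"turn":0},{"jaw":0,"linear":[0,0,0],"turn":0},{"jaw":0,"linear":[0,0,0],"turn":0}]'
python3 -m inch '[{"jaw":0,"linear":[0,0,0.001],"turn":0},{"jaw":0,"linear":[0,0,0],"turn":0},{"jaw":0,"linear":[0,0,0],"turn":0}]'
```

```text
clock: 40.35
position: [0.4618, -0.0061, 0.1976]
eef_rot: [0.0, 0.622, 0.783, 0.0]
ft_force: [-1.0, -1.1, 5.2]
width: 0.176
clock: 40.6
position: [0.4618, -0.0061, 0.1976]
eef_rot: [0.001, 0.622, 0.783, 0.0]
ft_force: [-3.0, -1.1, 12.9]
width: 0.177
```

```bash
python3 -m inch '[{"jaw":0.6,"linear":[0,0,-0.001],"turn":0},{"jaw":0.6,"linear":[0,0,0],"turn":0},{"jaw":0.6,"linear":[0,0,0],"turn":0},{"jaw":0.6,"linear":[0,0,-0.02],"turn":0},{"jaw":0.6,"linear":[0,0,-0.03],"turn":0},{"jaw":0.6,"linear":[0,0,-0.03],"turn":0},{"jaw":0.6,"linear":[0,0,0],"turn":0},{"jaw":0.6,"linear":[0,0,0],"turn":0}]'
python3 - <<'E'
from h import *
im,d,W,T=cloud("wrist");save(im,"w16");print(trayfit(W,(.461,-.006),103.1,0,.21));m=region(W,(.461,-.006),.08,.2,.22);print(np.median(W[m][:,2]))
im,d,W,T=cloud("scene");save(im,"s16");print(trayfit(W,(.461,-.006),103.1,0,.21))
print('cover',barfit(W,(.525,.45),.042,.07)[3:])
im,d,W,T=cloud("side");save(im,"si16");print('cover',barfit(W,(.525,.45),.042,.07)[3:],trayfit(W,(.461,-.006),103.1,0,.21))
goto(.525,.449,.2,73.6)
E
```

```text
clock: 41.27
position: [0.4628, -0.0063, 0.2781]
eef_rot: [0.001, 0.622, 0.783, 0.001]
ft_force: [0.1, -0.3, -0.2]
width: 0.599
(array([ 0.4614, -0.0069]), np.float64(103.1), np.float64(0.01), 14038)
0.20858001712446803
(array([ 0.4614, -0.0058]), np.float64(102.9), np.float64(0.05), 656)
cover (array([0.5237, 0.4488]), 100.3, 20.6, 73.4)
cover (array([0.5247, 0.4512]), 99.9, 20.6, 71.9) (array([ 0.4613, -0.0039]), np.float64(103.5), np.float64(0.14), 630)
TCP [ 0.461  -0.0061  0.2754] psi 103.12 tilt [-0.002  0.001 -1.   ] F [0.3 0.2 0.5] w 0.598 t 41.42
linear [0.4286 0.1658 0.0755] turn rad 0.515 q [-0.19  0.09 -0.16  1.32  0.    1.15]
```

View pics/s16.png

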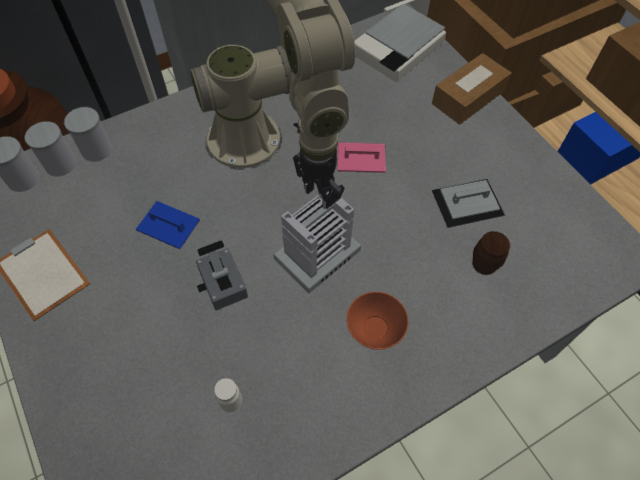

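View pics/si16.png

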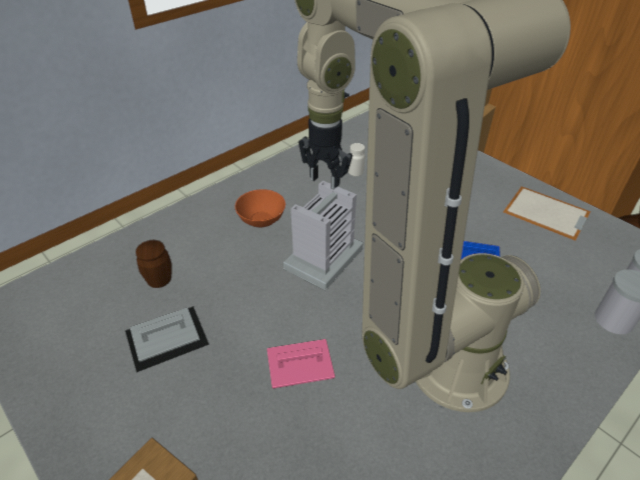

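All four trays are stacked square, with the top at 0.209–0.210 m. In the side view the stack is at (325,230) and the cover on the mat at (166,337). I'll fetch the steel cover from the mat; the pink decoy is at (300,362).

```bash
python3 -m inch '[{"jaw":0.6,"linear":[0.0357,0.0138,0],"turn":0},{"jaw":0.6,"linear":[0.0357,0.0138,0],"turn":0},{"jaw":0.6,"linear":[0.0357,0.0138,0],"turn":0},{"jaw":0.6,"linear":[0.0357,0.0138,0],"turn":0},{"jaw":0.6,"linear":[0.0357,0.0138,0],"turn":0},{"jaw":0.6,"linear":[0.0357,0.0138,0],"turn":0},{"jaw":0.6,"linear":[0.0357,0.0138,0],"turn":0},{"jaw":0.6,"linear":[0.0357,0.0138,0],"turn":0}]'
python3 -m inch '[{"jaw":0.6,"linear":[0.0357,0.0138,0],"turn":0},{"jaw":0.6,"linear":[0.0357,0.0138,0],"turn":0},{"jaw":0.6,"linear":[0.0357,0.0138,0.03],"turn":0},{"jaw":0.6,"linear":[0.0357,0.0138,0],"turn":0.1},{"jaw":0.6,"linear":[0,0,0.03],"turn":0.105},{"jaw":0.6,"linear":[0,0,0.03],"turn":0.105},{"jaw":0.6,"linear":[0,0,0],"turn":0.105},{"jaw":0.6,"linear":[0,0,0],"turn":0.1}]'
python3 -m inch '[{"jaw":0.6,"linear":[0,0,0],"turn":0},{"jaw":0.6,"linear":[0,0,0],"turn":0}]'
python3 - <<'E'
from h import *
im,d,W,T=cloud("wrist");save(im,"w17");print(barfit(W,(.525,.45),.042,.065),fit(W,(.525,.45),.1,.015,.03))
goto(.525,.449,.0445,73.5)
E
```

```text
clock: 42.08
position: [0.5035, 0.2987, 0.275]
eef_rot: [-0.001, 0.622, 0.783, -0.001]
ft_force: [1.3, 0.4, 0.8]
width: 0.598
clock: 42.75
position: [0.5224, 0.4421, 0.1852]
eef_rot: [-0.0, 0.802, 0.597, -0.005]
ft_force: [0.7, -0.6, 0.0]
width: 0.6
clock: 42.92
position: [0.5244, 0.4428, 0.1895]
eef_rot: [-0.0, 0.8, 0.6, -0.001]
ft_force: [-0.1, -0.1, -0.5]
width: 0.599
(2903, array([0.526 , 0.4522]), np.float64(-106.4), array([0.5251, 0.4493]), 99.8, 16.3, 73.3) (np.int64(17191), array([0.525 , 0.4491]), 139.9, 105.0, 73.3, np.float64(0.0204))
TCP [0.5247 0.4429 0.1902] psi 73.77 tilt [-0.001 -0.001 -1.   ] F [1.  0.5 0.4] w 0.596 t 42.97
linear [ 0.0061 -0.0012  0.1457] turn rad 0.005 q [ 0.58  0.55  0.28  1.3  -0.    2.44]
```

View pics/w17.png

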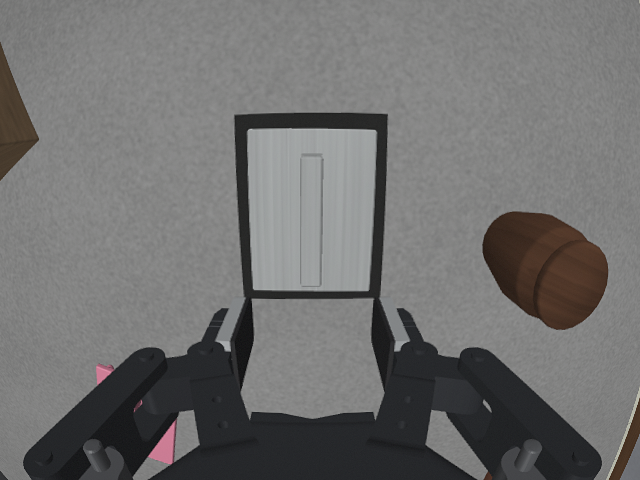

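```bash
python3 -m inch '[{"jaw":0.6,"linear":[0.007,-0.0008,0.036],"turn":0.006},{"jaw":0.6,"linear":[0,0,0.036],"turn":0},{"jaw":0.6,"linear":[0,0,0.036],"turn":0},{"jaw":0.6,"linear":[0,0,0.02],"turn":0},{"jaw":0.6,"linear":[0,0,0],"turn":0},{"jaw":0.6,"linear":[0,0,0],"turn":0},{"jaw":0.6,"linear":[0,0,0],"turn":0}]'
python3 - <<'E'
from h import *
goto(.5252,.4498,.0445,73.4)
E
```

```text
clock: 43.55
position: [0.5273, 0.4507, 0.0651]
eef_rot: [0.0, 0.802, 0.597, 0.001]
ft_force: [1.0, 0.5, 0.8]
width: 0.597
TCP [0.5273 0.4507 0.0651] psi 73.31 tilt [ 0.002  0.002 -1.   ] F [1.  0.5 0.8] w 0.597 t 43.55
linear [-0.0015 -0.0018  0.0206] turn rad -0.002 q [ 0.59  0.63  0.1   1.04 -0.    2.45]
```

```bash
python3 -m inch '[{"jaw":0.6,"linear":[-0.0012,-0.0016,0.019],"turn":0},{"jaw":0.6,"linear":[0,0,0],"turn":0},{"jaw":0.6,"linear":[0,0,0],"turn":0},{"jaw":0.6,"linear":[0,0,0],"turn":0}]'
python3 -m inch '[{"jaw":0,"linear":[0,0,0],"turn":0},{"jaw":0,"linear":[0,0,0],"turn":0},{"jaw":0,"linear":[0,0,0],"turn":0},{"jaw":0,"linear":[0,0,0],"turn":0},{"jaw":0,"linear":[0,0,0],"turn":0},{"jaw":0,"linear":[0,0,0],"turn":0},{"jaw":0,"linear":[0,0,0],"turn":0}]' 60
python3 -c "
from h import *
goto(.5252,.4498,.0445,73.4)"
python3 -m inch '[{"jaw":0,"linear":[0,0,-0.015],"turn":0},{"jaw":0,"linear":[0,0,-0.035],"turn":0},{"jaw":0,"linear":[0,0,-0.04],"turn":0},{"jaw":0,"linear":[0,0,-0.04],"turn":0},{"jaw":0,"linear":[0,0,-0.04],"turn":0},{"jaw":0,"linear":[0,0,-0.04],"turn":0},{"jaw":0,"linear":[0,0,-0.04],"turn":0},{"jaw":0,"linear":[0,0,0],"turn":0}]'
python3 - <<'E'
from h import *
goto(.4613,-.006,.3,103.1)
E
```

```text
clock: 43.88
position: [0.5251, 0.4499, 0.0461]
eef_rot: [0.0, 0.802, 0.597, 0.001]
ft_force: [0.5, -0.9, 1.0]
width: 0.598
clock: 44.47
position: [0.5247, 0.4497, 0.0451]
eef_rot: [0.0, 0.802, 0.597, 0.001]
ft_force: [-0.4, -1.1, 5.0]
width: 0.17
TCP [0.5247 0.4497 0.0451] psi 73.27 tilt [ 0.001  0.001 -1.   ] F [-0.4 -1.1  5. ] w 0.17 t 44.47
linear [0.0003 0.0005 0.0006] turn rad -0.002 q [ 0.59  0.65  0.07  1.   -0.    2.46]
clock: 45.13
position: [0.5261, 0.4506, 0.3032]
eef_rot: [0.0, 0.802, 0.597, 0.006]
ft_force: [-0.1, -0.7, -1.7]
width: 0.173
TCP [0.5261 0.4506 0.3032] psi 73.28 tilt [ 0.011  0.007 -1.   ] F [-0.1 -0.7 -1.7] w 0.173 t 45.13
linear [-0.456   0.0693 -0.0006] turn rad -0.52 q [ 0.59  0.56  0.56  1.56 -0.    2.46]
```

```bash
python3 -m inch '[{"jaw":0,"linear":[-0.038,0.0058,0],"turn":0},{"jaw":0,"linear":[-0.038,0.0058,0],"turn":0},{"jaw":0,"linear":[-0.038,0.0058,0],"turn":0},{"jaw":0,"linear":[-0.038,0.0058,0],"turn":0},{"jaw":0,"linear":[-0.038,0.0058,0],"turn":0},{"jaw":0,"linear":[-0.038,0.0058,0],"turn":0},{"jaw":0,"linear":[-0.038,0.0058,0],"turn":0},{"jaw":0,"linear":[-0.038,0.0058,0],"turn":0}]'
python3 -m inch '[{"jaw":0,"linear":[-0.038,0.0058,0],"turn":0},{"jaw":0,"linear":[-0.038,0.0058,0],"turn":0},{"jaw":0,"linear":[-0.038,0.0058,0],"turn":0},{"jaw":0,"linear":[-0.038,0.0055,0],"turn":0},{"jaw":0,"linear":[0,0,0],"turn":-0.104},{"jaw":0,"linear":[0,0,0],"turn":-0.104},{"jaw":0,"linear":[0,0,0],"turn":-0.104},{"jaw":0,"linear":[0,0,0],"turn":-0.104}]'
python3 -m inch '[{"jaw":0,"linear":[0,0,0],"turn":-0.104},{"jaw":0,"linear":[0,0,0],"turn":0},{"jaw":0,"linear":[0,0,0],"turn":0},{"jaw":0,"linear":[0,0,0],"turn":0}]'
cat >> h.py <<'E'
def heldc(x=.4613,y=-.0062,z=.25,a=103.1):
    goto(x,y,z,a)
    for n in("scene","side"):
        im,d,W,T=cloud(n); p=tool()[0]
        print(n,'plate',fit(W,(.4613,-.006),.1,p[2]-.030,p[2]-.016),'bar',barfit(W,(.4613,-.006),p[2]+.006,p[2]+.018)[3:])
        save(im,f"hc_{n}_{int(get_obs()['clock']*100)}",(220,130,420,290) if n=="scene" else (230,130,430,290),4)
E
python3 -c "
from h import *
heldc()"; ls pics|grep hc
```

```text
clock: 45.8
position: [0.4797, 0.1432, 0.2925]
eef_rot: [-0.001, 0.802, 0.597, -0.001]
ft_force: [1.2, -0.3, -3.5]
width: 0.17
clock: 46.47
position: [0.4585, -0.0078, 0.2926]
eef_rot: [-0.001, 0.661, 0.751, -0.001]
ft_force: [0.2, -0.5, -3.7]
width: 0.176
clock: 46.8
position: [0.459, -0.0072, 0.2933]
eef_rot: [-0.001, 0.623, 0.782, -0.0]
ft_force: [-0.1, -0.8, -4.3]
width: 0.171
TCP [ 0.459  -0.0072  0.2933] psi 102.92 tilt [-0.001  0.    -1.   ] F [-0.1 -0.8 -4.3] w 0.171 t 46.8
linear [0.0004 0.0026 0.0433] turn rad -0.003 q [-0.19  0.08 -0.13  1.36 -0.    1.15]
scene plate (np.int64(1549), array([ 0.4587, -0.007 ]), 143.4, 105.5, -77.5, np.float64(0.2691)) bar (array([ 0.4634, -0.0068]), 96.7, 33.5, 88.5)
side plate (np.int64(1148), array([ 0.4588, -0.0041]), 142.6, 107.1, -76.3, np.float64(0.2682)) bar (array([ 0.4594, -0.0043]), 95.8, 43.6, -56.7)
hc_scene_4685.png
hc_side_4690.png
```

```bash
python3 -m inch '[{"jaw":0,"linear":[0.0005,0.0025,0.015],"turn":-0.003},{"jaw":0,"linear":[0,0,0.015],"turn":0},{"jaw":0,"linear":[0,0,0],"turn":0},{"jaw":0,"linear":[0,0,0],"turn":0},{"jaw":0,"linear":[0,0,0],"turn":0},{"jaw":0,"linear":[0,0,0],"turn":0}]'
python3 -c "
from h import *
heldc()"; ls pics|grep hc
```

```text
clock: 47.4
position: [0.4622, -0.0063, 0.265]
eef_rot: [0.001, 0.621, 0.784, 0.0]
ft_force: [-0.7, -0.4, -3.7]
width: 0.172
TCP [ 0.4622 -0.0063  0.265 ] psi 103.22 tilt [ 0.002 -0.    -1.   ] F [-0.7 -0.4 -3.7] w 0.172 t 47.4
linear [ 0.0003 -0.0008  0.015 ] turn rad 0.002 q [-0.19  0.09 -0.19  1.29 -0.    1.15]
scene plate (np.int64(1485), array([ 0.4607, -0.0055]), 143.3, 106.8, -77.2, np.float64(0.2407)) bar (array([ 0.4641, -0.0061]), 96.0, 37.8, 85.0)
side plate (np.int64(1151), array([ 0.4621, -0.0051]), 144.2, 106.7, -77.3, np.float64(0.2396)) bar (array([ 0.4608, -0.0019]), 93.6, 41.2, 84.5)
hc_scene_4685.png
hc_scene_4745.png
hc_side_4690.png
hc_side_4750.png
```

```bash
python3 -m inch '[{"jaw":0,"linear":[0,-0.0005,0.007],"turn":0},{"jaw":0,"linear":[0,0,0],"turn":0},{"jaw":0,"linear":[0,0,0],"turn":0},{"jaw":0,"linear":[0,0,0],"turn":0}]'
python3 -c "
from h import *
heldc()"; ls pics|grep hc_scene|tail -1
```

```text
clock: 47.83
position: [0.461, -0.0063, 0.2569]
eef_rot: [-0.0, 0.621, 0.784, -0.0]
ft_force: [-0.7, -0.1, -4.5]
width: 0.175
TCP [ 0.461  -0.0063  0.2569] psi 103.23 tilt [-0. -0. -1.] F [-0.7 -0.1 -4.5] w 0.175 t 47.83
linear [0.0001 0.0003 0.0069] turn rad 0.002 q [-0.19  0.09 -0.21  1.28 -0.    1.15]
scene plate (np.int64(1474), array([ 0.4602, -0.0051]), 142.8, 106.9, -76.8, np.float64(0.2325)) bar (array([ 0.4649, -0.006 ]), 99.1, 34.2, 87.6)
side plate (np.int64(1151), array([ 0.46 , -0.005]), 146.1, 106.9, -76.4, np.float64(0.2316)) bar (array([ 0.4586, -0.0029]), 94.9, 39.2, 83.6)
hc_scene_4788.png
```

View pics/hc_scene_4788.png

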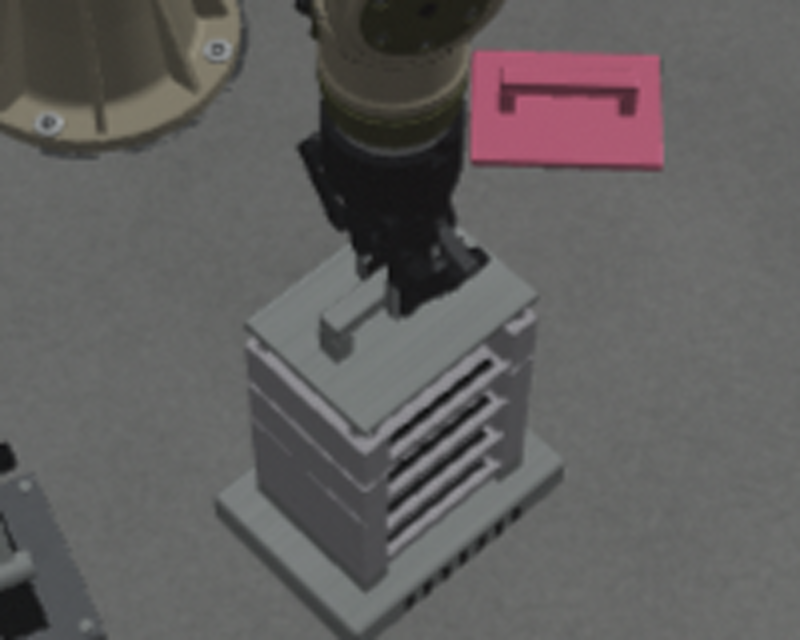

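```bash
python3 -m inch '[{"jaw":0,"linear":[0,0.0005,0.004],"turn":0.002},{"jaw":0,"linear":[0,0,0],"turn":0},{"jaw":0,"linear":[0,0,0.002],"turn":0},{"jaw":0,"linear":[0,0,0],"turn":0},{"jaw":0,"linear":[0,0,0],"turn":0}]'
python3 -m inch '[{"jaw":0,"linear":[0,0,0.002],"turn":0},{"jaw":0,"linear":[0,0,0],"turn":0},{"jaw":0,"linear":[0,0,0],"turn":0}]'
```

```text
clock: 48.35
position: [0.4616, -0.0062, 0.2509]
eef_rot: [-0.0, 0.622, 0.783, -0.0]
ft_force: [-0.4, 0.0, -3.0]
width: 0.177
clock: 48.6
position: [0.4616, -0.0062, 0.249]
eef_rot: [-0.0, 0.622, 0.783, -0.0]
ft_force: [-0.4, -0.5, -3.4]
width: 0.17
```

The picture shows the cover hovering square over the stack at (395,330). It has since gone 5 mm below the rim with no contact force, so I'll keep lowering.

```bash
python3 -m inch '[{"jaw":0,"linear":[0,0,0.003],"turn":0},{"jaw":0,"linear":[0,0,0],"turn":0},{"jaw":0,"linear":[0,0,0.003],"turn":0},{"jaw":0,"linear":[0,0,0],"turn":0},{"jaw":0,"linear":[0,0,0],"turn":0}]'
python3 -m inch '[{"jaw":0,"linear":[0,0,0.002],"turn":0},{"jaw":0,"linear":[0,0,0],"turn":0},{"jaw":0,"linear":[0,0,0],"turn":0}]'
```

```text
clock: 49.02
position: [0.4615, -0.0062, 0.2428]
eef_rot: [-0.0, 0.622, 0.783, -0.0]
ft_force: [0.6, 0.2, -4.1]
width: 0.177
clock: 49.27
position: [0.462, -0.0062, 0.2419]
eef_rot: [0.001, 0.622, 0.783, 0.0]
ft_force: [-0.9, 1.6, 2.8]
width: 0.176
```

```bash
python3 -m inch '[{"jaw":0,"linear":[0,0,0.001],"turn":0},{"jaw":0.6,"linear":[0,0,0],"turn":0},{"jaw":0.6,"linear":[0,0,0],"turn":0},{"jaw":0.6,"linear":[0,0,0],"turn":0},{"jaw":0.6,"linear":[0,0,0],"turn":0},{"jaw":0.6,"linear":[0,0,-0.02],"turn":0},{"jaw":0.6,"linear":[0,0,-0.035],"turn":0},{"jaw":0.6,"linear":[0,0,0],"turn":0}]'
python3 - <<'E'
from h import *
im,d,W,T=cloud("wrist");save(im,"w20");print(barfit(W,(.461,-.006),.244,.27),fit(W,(.461,-.006),.1,.21,.225))
im,d,W,T=cloud("scene");save(im,"s20",(180,130,420,310),3.3);print(barfit(W,(.461,-.006),.244,.262)[3:],fit(W,(.461,-.006),.1,.211,.225))
m=region(W,(0.413,-.26),.09,.1,.15);print('toggle',np.median(W[m],0).round(4))
im,d,W,T=cloud("side");save(im,"si20",(230,130,430,290),4)
goto(.32,-.258,.25,103.1)
E
```

```text
clock: 49.93
position: [0.4637, -0.0066, 0.3001]
eef_rot: [0.003, 0.622, 0.783, 0.002]
ft_force: [0.4, -0.1, 0.7]
width: 0.603
(5410, array([ 0.4603, -0.0012]), np.float64(103.3), array([ 0.4615, -0.0066]), 99.9, 16.2, -76.7) (np.int64(28291), array([ 0.4615, -0.0066]), 140.4, 104.8, -76.9, np.float64(0.2171))
(array([ 0.4647, -0.0203]), 71.0, 18.3, -76.0) (np.int64(1754), array([ 0.4616, -0.0059]), 142.4, 106.4, -76.2, np.float64(0.2175))
toggle [ 0.3756 -0.2573  0.124 ]
TCP [ 0.462  -0.0063  0.2951] psi 103.12 tilt [ 0.001 -0.    -1.   ] F [-0.4  0.5 -0.4] w 0.601 t 50.08
linear [-0.2129 -0.1954  0.0451] turn rad 0.0 q [-0.19  0.08 -0.12  1.37 -0.    1.15]
```

View pics/s20.png

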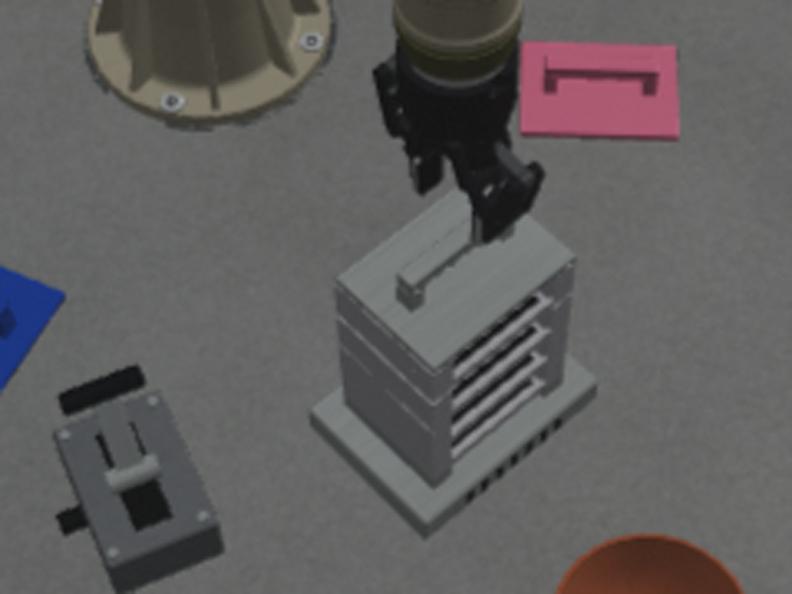

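View pics/si20.png

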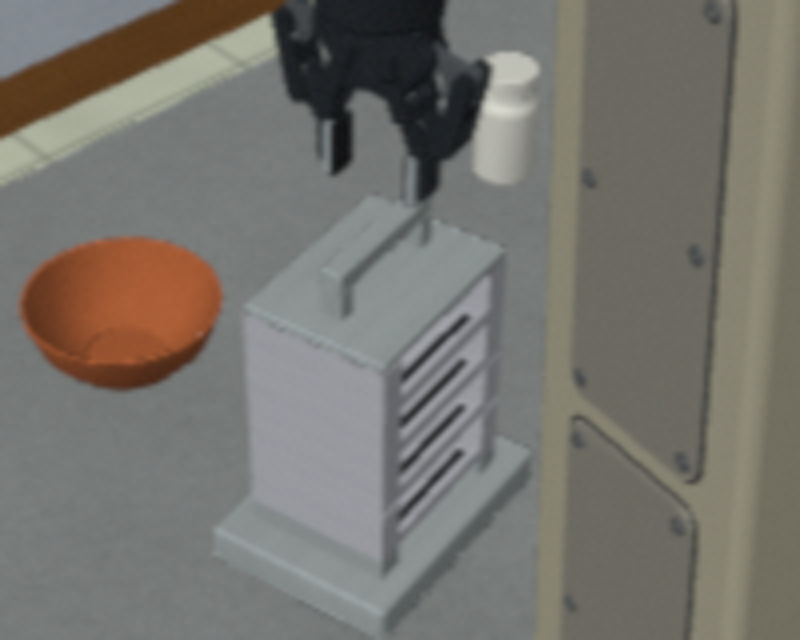

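The cover is flush on the top tray. Its plate top is at 0.217–0.218 m against the expected 0.218, it is centred, and no gaps show in the side view at (375,290). The last step is the toggle: I'll approach from the box's −x side with the fingers closed.

```bash
python3 -m inch '[{"jaw":0,"linear":[-0.0266,-0.0244,0],"turn":0},{"jaw":0,"linear":[-0.0266,-0.0244,0],"turn":0},{"jaw":0,"linear":[-0.0266,-0.0244,0],"turn":0},{"jaw":0,"linear":[-0.0266,-0.0244,0],"turn":0},{"jaw":0,"linear":[-0.0266,-0.0244,0],"turn":0},{"jaw":0,"linear":[-0.0266,-0.0244,0],"turn":0},{"jaw":0,"linear":[-0.0266,-0.0244,0],"turn":0},{"jaw":0,"linear":[-0.0266,-0.0244,0],"turn":0}]'
python3 -m inch '[{"jaw":0,"linear":[0,0,0],"turn":0.07},{"jaw":0,"linear":[0,0,0],"turn":0.07},{"jaw":0,"linear":[0,0,0],"turn":0},{"jaw":0,"linear":[0,0,0],"turn":0}]'
python3 - <<'E'
from h import *
goto(.32,-.256,.124,95.2)
im,d,W,T=cloud("scene");save(im,"s21",(130,130,330,310),3.3)
E
```

```text
clock: 50.75
position: [0.3183, -0.2585, 0.2939]
eef_rot: [-0.001, 0.622, 0.783, 0.0]
ft_force: [0.4, -1.0, 0.4]
width: -0.001
clock: 51.08
position: [0.3194, -0.2575, 0.294]
eef_rot: [-0.001, 0.674, 0.738, 0.0]
ft_force: [0.1, 0.6, -0.3]
width: 0.001
TCP [ 0.3194 -0.2575  0.294 ] psi 95.18 tilt [-0.001  0.001 -1.   ] F [ 0.1  0.6 -0.3] w 0.001 t 51.08
linear [0.0012 0.0009 0.17  ] turn rad -0.0 q [-0.87 -0.02 -0.23  1.36 -0.    0.61]
```

View pics/s21.png

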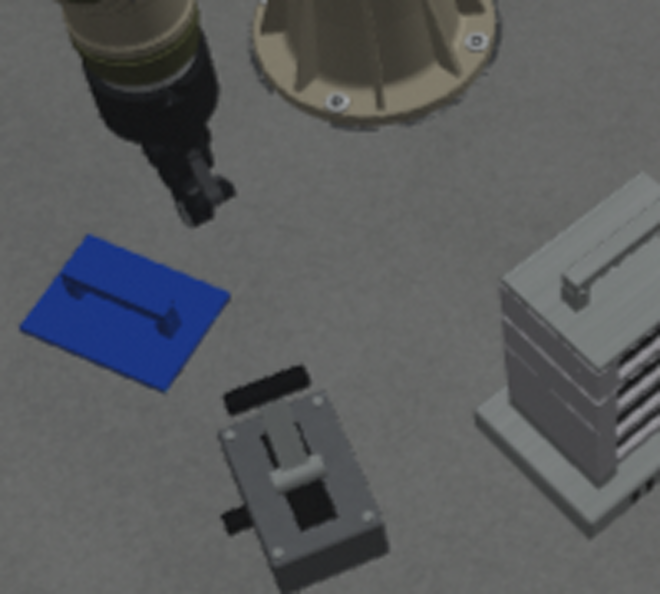

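```bash
python3 -m inch '[{"jaw":0,"linear":[0,0,0.035],"turn":0},{"jaw":0,"linear":[0,0,0.035],"turn":0},{"jaw":0,"linear":[0,0,0.035],"turn":0},{"jaw":0,"linear":[0,0,0.035],"turn":0},{"jaw":0,"linear":[0,0,0.03],"turn":0},{"jaw":0,"linear":[0,0,0],"turn":0},{"jaw":0,"linear":[0,0,0],"turn":0}]'
python3 -m inch '[{"jaw":0,"linear":[0,0.016,0],"turn":0},{"jaw":0,"linear":[0,0.016,0],"turn":0},{"jaw":0,"linear":[0,0.016,0],"turn":0},{"jaw":0,"linear":[0,0.016,0],"turn":0},{"jaw":0,"linear":[0,0.016,0],"turn":0},{"jaw":0,"linear":[0,0.016,0],"turn":0},{"jaw":0,"linear":[0,0.008,0],"turn":0}]'
python3 -c "
from h import *
goto(.42,-.26,.124,95.2)"
```

```text
clock: 51.72
position: [0.3192, -0.2561, 0.1242]
eef_rot: [-0.002, 0.674, 0.739, 0.0]
ft_force: [1.0, -0.9, 0.3]
width: 0.002
clock: 52.3
position: [0.4267, -0.2496, 0.128]
eef_rot: [0.003, 0.674, 0.739, 0.0]
ft_force: [-0.2, -0.6, 0.0]
width: 0.0
TCP [ 0.4267 -0.2496  0.128 ] psi 95.22 tilt [ 0.004 -0.003 -1.   ] F [-0.2 -0.6  0. ] w 0.0 t 52.3
linear [-0.0097 -0.0076  0.004 ] turn rad 0.0 q [-0.69  0.22 -0.37  0.97  0.    0.79]
```

```bash
python3 -m inch '[{"jaw":0,"linear":[0,-0.03,0],"turn":0},{"jaw":0,"linear":[0,-0.03,0],"turn":0},{"jaw":0,"linear":[0,-0.035,0],"turn":0},{"jaw":0,"linear":[0,0,-0.04],"turn":0},{"jaw":0,"linear":[0,0,-0.04],"turn":0},{"jaw":0,"linear":[0,0,-0.03],"turn":0},{"jaw":0,"linear":[0,0,0],"turn":0},{"jaw":0,"linear":[0,0,0],"turn":0}]'
python3 - <<'E'
from h import *
goto(.42,-.26,.124,95.2)
im,d,W,T=cloud("scene");save(im,"s22");print('plate',fit(W,(.461,-.006),.1,.211,.225),'bar',barfit(W,(.461,-.006),.244,.262)[3:])
m=region(W,(0.413,-.26),.09,.1,.15);print('toggle',np.median(W[m],0).round(4))
im,d,W,T=cloud("side");print('plate',fit(W,(.461,-.006),.1,.211,.225))
E
```

```text
clock: 52.97
position: [0.3301, -0.2585, 0.2388]
eef_rot: [0.004, 0.675, 0.738, -0.0]
ft_force: [0.5, -0.2, -0.6]
width: 0.001
TCP [ 0.3301 -0.2585  0.2388] psi 95.13 tilt [ 0.005 -0.006 -1.   ] F [ 0.5 -0.2 -0.6] w 0.001 t 52.97
linear [-0.0089  0.089   0.1152] turn rad -0.001 q [-0.86  0.01 -0.34  1.22 -0.    0.62]
plate (np.int64(1868), array([ 0.4613, -0.0059]), 144.5, 107.2, -77.1, np.float64(0.2172)) bar (array([ 0.4607, -0.0053]), 101.4, 20.7, -76.0)
toggle [ 0.4579 -0.2638  0.126 ]
plate (np.int64(1276), array([ 0.4618, -0.0031]), 145.2, 107.3, -77.0, np.float64(0.2164))
```

View pics/s22.png

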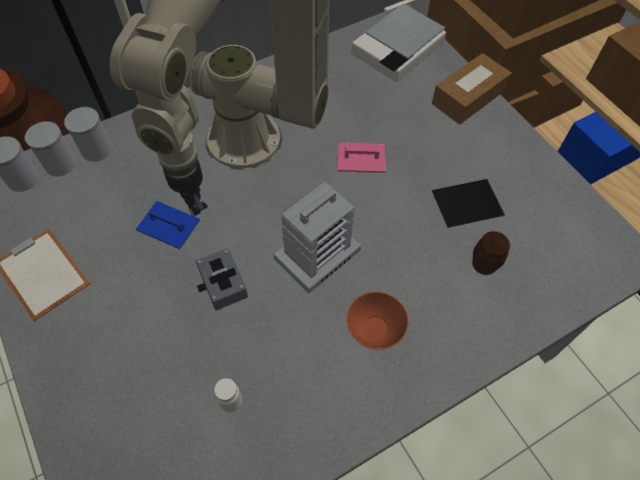

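The toggle bar is back at its ON position, (0.458, −0.264), the same as at the start. The stack with the cover stands square at (318,235), and the gripper is clear of everything.

```bash
python3 -c "
from bench import *
print(sign_off())"
```

```text
the job is handed in; nothing more can be done
None
```

The job is done and handed in at about 53 s of robot time; the simulator gave no verdict. I switched the dryer off and laid the cover on the mat. Then I stacked all four trays on the base, fitted the cover on the top tray and switched the dryer on again.

My last checks, all in line with the task's figures:
- **Cover:** its plate top is at 0.216–0.217 m (0.218 expected). Its centre is within about 1 mm of the base by the main camera and 3 mm by the side camera. It is turned less than 1° from the base.
- **Trays:** each one went down to contact at the expected level, 40 mm above the one before, and was checked in the images after release. I saw no gaps in the stack.
- **Toggle:** its bar is at (0.458, −0.264), the same ON position as at the start.
- **Surroundings:** the bowl, jar and pot look untouched, and the gripper is clear with no force on it.

The only disagreement was 1–2 mm along y between the cameras, which is within their calibration. No check failed, and I saw no sign of a tray or the cover being knocked aside.

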